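# Change the batch in the marking unit

### The job

Change the batch in the bench marking unit: pinch the two side buttons of the tray's grip together and draw the tray right out, put every finished jaw from the tray into the plywood box, and lay each blank from the rubber mat flat between the stops of a station of its own. Then push the tray fully home, let go, and check that it has stayed latched with both buttons out.

Things in the scene. Friction and masses are not known exactly. Their poses are not given: they have to be found in the camera images.
- tray (a joint): drawer of the marking unit, how far it is out (m): 0 home and latched, 0.110 out at its stop, -0.005 firm stop beyond home. Pushed slowly to -0.002 or more (about 12 N) it latches, and let go rests at 0 to 0.001. A spring (4 N at home) pushes it out against 1.5 N friction and damping: unlatched, it creeps out to 0.06-0.08. Only pressing both buttons at once frees the latch.
- button_l (a joint): left (+y of tray_grip) release button, how far it is pressed in (m): 0 = out, 0.0065 = fully in. Its side of the latch is free beyond 0.004. Spring 1.5 N at rest, 3.5 N fully in.
- button_r (a joint): right (-y of tray_grip) release button, likewise.
- tray_grip (a point): centre of the tray's grip, midway between the buttons, 44 mm above bench; moves with the tray. +x into the unit (tray pulls out along -x), z up. Aluminium block 32 (x) x 36 (y) x 32 mm (z); its front face, to push on, is 16 mm before this point. A black ribbed button 24 x 24 mm on each side: 52 mm over both when out, 39 mm when in. Front panel 37 mm behind, 58 mm high.
- marker: grey bench marking unit, fixed, 250 mm wide. Origin: centre of its tunnel on the bench; x, y, z as tray_grip, which is 90 mm before it when home. Tunnel with clear cover, 66 mm high, from 56 mm before to 60 mm behind the origin; then a tower 150 mm high, 100 mm deep.
- station0 (a point): left station of the tray: centre point on the tray floor (30 mm above bench), 90 mm behind tray_grip, moves with it, same axes; stations 66 mm apart. A jaw lies here with its 50 mm length along x between six round-topped pins 6 mm high, 5 mm thick: two at x +-30, four at (+-19, +-21) mm; play 2.5 mm all round. Seated jaw's centre: 9 mm above this point.
- station1 (a point): middle station of the tray: centre point on the tray floor (30 mm above bench), 90 mm behind tray_grip, moves with it, same axes; stations 66 mm apart. A jaw lies here with its 50 mm length along x between six round-topped pins 6 mm high, 5 mm thick: two at x +-30, four at (+-19, +-21) mm; play 2.5 mm all round. Seated jaw's centre: 9 mm above this point.
- station2 (a point): right station of the tray: centre point on the tray floor (30 mm above bench), 90 mm behind tray_grip, moves with it, same axes; stations 66 mm apart. A jaw lies here with its 50 mm length along x between six round-topped pins 6 mm high, 5 mm thick: two at x +-30, four at (+-19, +-21) mm; play 2.5 mm all round. Seated jaw's centre: 9 mm above this point.
- done0_center (a point): finished soft jaw, bare aluminium block 50 (its x) x 32 (y) x 18 mm (z), 90 g, two counterbored holes on top; this point is its centre, 9 mm above its underside. Starts z up; either 50 x 32 face may be up. Dark mark between its holes. Starts on a station of the tray, under the clear cover. 2 or 3 of these three are there.
- done1_center (a point): finished soft jaw, bare aluminium block 50 (its x) x 32 (y) x 18 mm (z), 90 g, two counterbored holes on top; this point is its centre, 9 mm above its underside. Starts z up; either 50 x 32 face may be up. Dark mark between its holes. Starts on a station of the tray, under the clear cover. 2 or 3 of these three are there.
- done2_center (a point): finished soft jaw, bare aluminium block 50 (its x) x 32 (y) x 18 mm (z), 90 g, two counterbored holes on top; this point is its centre, 9 mm above its underside. Starts z up; either 50 x 32 face may be up. Dark mark between its holes. Starts on a station of the tray, under the clear cover. 2 or 3 of these three are there.
- blank0_center (a point): blank soft jaw, bare aluminium block 50 (its x) x 32 (y) x 18 mm (z), 90 g, two counterbored holes on top; this point is its centre, 9 mm above its underside. Starts z up; either 50 x 32 face may be up. Unmarked. Starts on the rubber mat, turned somewhat. 2 or 3 of these three are there.
- blank1_center (a point): blank soft jaw, bare aluminium block 50 (its x) x 32 (y) x 18 mm (z), 90 g, two counterbored holes on top; this point is its centre, 9 mm above its underside. Starts z up; either 50 x 32 face may be up. Unmarked. Starts on the rubber mat, turned somewhat. 2 or 3 of these three are there.
- blank2_center (a point): blank soft jaw, bare aluminium block 50 (its x) x 32 (y) x 18 mm (z), 90 g, two counterbored holes on top; this point is its centre, 9 mm above its underside. Starts z up; either 50 x 32 face may be up. Unmarked. Starts on the rubber mat, turned somewhat. 2 or 3 of these three are there.
- outbox: the finished-parts box: open plywood tray 200 (x) x 140 (y) x 40 mm high, walls and floor 4 mm, 0.7 kg, standing loose on the bench on one side of the unit. Origin: centre of its underside.
- mat: black rubber mat 200 x 190 x 3 mm, fixed, on the other side of the unit, on which the blanks lie (a steel bolt stands in one corner, not wanted). Origin: centre of its underside.
Not all that is in view belongs to the job. What is shaped like the part that bears blank0_center but blue or green is not meant.

How it is judged:
On the way, in this order (a step that is already met when the one before it is completed fails the run):
1. both buttons are pressed in together while the tray is still home (value of joint each of button_l, button_r above 0.004 m and value of joint tray below 0.012 m), for 0.02 s.
2. the tray has been drawn out (value of joint tray above 0.09 m), for 0.1 s.
3. with the tray out, every finished jaw lies in the box and every blank lies flat between the stops of a station (value of joint tray above 0.05 m and ((horizontal distance between blank0_center and station0 below 0.005 m and z of blank0_center in the frame of station0 between 0.006 and 0.0115 m and angle between the z axis of blank0_center and the z axis of station0, either way round below 0.09 rad and angle between the x axis of blank0_center and the x axis of station0, either way round below 0.2 rad) or (horizontal distance between blank0_center and station1 below 0.005 m and z of blank0_center in the frame of station1 between 0.006 and 0.0115 m and angle between the z axis of blank0_center and the z axis of station1, either way round below 0.09 rad and angle between the x axis of blank0_center and the x axis of station1, either way round below 0.2 rad) or (horizontal distance between blank0_center and station2 below 0.005 m and z of blank0_center in the frame of station2 between 0.006 and 0.0115 m and angle between the z axis of blank0_center and the z axis of station2, either way round below 0.09 rad and angle between the x axis of blank0_center and the x axis of station2, either way round below 0.2 rad)) and ((horizontal distance between blank1_center and station0 below 0.005 m and z of blank1_center in the frame of station0 between 0.006 and 0.0115 m and angle between the z axis of blank1_center and the z axis of station0, either way round below 0.09 rad and angle between the x axis of blank1_center and the x axis of station0, either way round below 0.2 rad) or (horizontal distance between blank1_center and station1 below 0.005 m and z of blank1_center in the frame of station1 between 0.006 and 0.0115 m and angle between the z axis of blank1_center and the z axis of station1, either way round below 0.09 rad and angle between the x axis of blank1_center and the x axis of station1, either way round below 0.2 rad) or (horizontal distance between blank1_center and station2 below 0.005 m and z of blank1_center in the frame of station2 between 0.006 and 0.0115 m and angle between the z axis of blank1_center and the z axis of station2, either way round below 0.09 rad and angle between the x axis of blank1_center and the x axis of station2, either way round below 0.2 rad)) and ((horizontal distance between blank2_center and station0 below 0.005 m and z of blank2_center in the frame of station0 between 0.006 and 0.0115 m and angle between the z axis of blank2_center and the z axis of station0, either way round below 0.09 rad and angle between the x axis of blank2_center and the x axis of station0, either way round below 0.2 rad) or (horizontal distance between blank2_center and station1 below 0.005 m and z of blank2_center in the frame of station1 between 0.006 and 0.0115 m and angle between the z axis of blank2_center and the z axis of station1, either way round below 0.09 rad and angle between the x axis of blank2_center and the x axis of station1, either way round below 0.2 rad) or (horizontal distance between blank2_center and station2 below 0.005 m and z of blank2_center in the frame of station2 between 0.006 and 0.0115 m and angle between the z axis of blank2_center and the z axis of station2, either way round below 0.09 rad and angle between the x axis of blank2_center and the x axis of station2, either way round below 0.2 rad)) and x of done0_center in the frame of outbox between -0.096 and 0.096 m and y of done0_center in the frame of outbox between -0.066 and 0.066 m and z of done0_center in the frame of outbox between 0.005 and 0.05 m and x of done1_center in the frame of outbox between -0.096 and 0.096 m and y of done1_center in the frame of outbox between -0.066 and 0.066 m and z of done1_center in the frame of outbox between 0.005 and 0.05 m and x of done2_center in the frame of outbox between -0.096 and 0.096 m and y of done2_center in the frame of outbox between -0.066 and 0.066 m and z of done2_center in the frame of outbox between 0.005 and 0.05 m), for 0.2 s.
4. the tray is home and latched, both buttons out, nothing touching it (value of joint tray below 0.003 m and value of joint each of button_l, button_r below 0.0015 m and contact force between the fingers and tray below 0.1 N), for 0.5 s.
At the end, for the whole second after the job is handed in: Every blank lies flat between the stops of a station (centre within 5 mm of the station's, lengthwise within 0.2 rad), every finished jaw lies inside the box, the tray is home and latched (joint tray under 3 mm) with both buttons out (under 1.5 mm), and all jaws are at rest (((horizontal distance between blank0_center and station0 below 0.005 m and z of blank0_center in the frame of station0 between 0.006 and 0.0115 m and angle between the z axis of blank0_center and the z axis of station0, either way round below 0.09 rad and angle between the x axis of blank0_center and the x axis of station0, either way round below 0.2 rad) or (horizontal distance between blank0_center and station1 below 0.005 m and z of blank0_center in the frame of station1 between 0.006 and 0.0115 m and angle between the z axis of blank0_center and the z axis of station1, either way round below 0.09 rad and angle between the x axis of blank0_center and the x axis of station1, either way round below 0.2 rad) or (horizontal distance between blank0_center and station2 below 0.005 m and z of blank0_center in the frame of station2 between 0.006 and 0.0115 m and angle between the z axis of blank0_center and the z axis of station2, either way round below 0.09 rad and angle between the x axis of blank0_center and the x axis of station2, either way round below 0.2 rad)) and ((horizontal distance between blank1_center and station0 below 0.005 m and z of blank1_center in the frame of station0 between 0.006 and 0.0115 m and angle between the z axis of blank1_center and the z axis of station0, either way round below 0.09 rad and angle between the x axis of blank1_center and the x axis of station0, either way round below 0.2 rad) or (horizontal distance between blank1_center and station1 below 0.005 m and z of blank1_center in the frame of station1 between 0.006 and 0.0115 m and angle between the z axis of blank1_center and the z axis of station1, either way round below 0.09 rad and angle between the x axis of blank1_center and the x axis of station1, either way round below 0.2 rad) or (horizontal distance between blank1_center and station2 below 0.005 m and z of blank1_center in the frame of station2 between 0.006 and 0.0115 m and angle between the z axis of blank1_center and the z axis of station2, either way round below 0.09 rad and angle between the x axis of blank1_center and the x axis of station2, either way round below 0.2 rad)) and ((horizontal distance between blank2_center and station0 below 0.005 m and z of blank2_center in the frame of station0 between 0.006 and 0.0115 m and angle between the z axis of blank2_center and the z axis of station0, either way round below 0.09 rad and angle between the x axis of blank2_center and the x axis of station0, either way round below 0.2 rad) or (horizontal distance between blank2_center and station1 below 0.005 m and z of blank2_center in the frame of station1 between 0.006 and 0.0115 m and angle between the z axis of blank2_center and the z axis of station1, either way round below 0.09 rad and angle between the x axis of blank2_center and the x axis of station1, either way round below 0.2 rad) or (horizontal distance between blank2_center and station2 below 0.005 m and z of blank2_center in the frame of station2 between 0.006 and 0.0115 m and angle between the z axis of blank2_center and the z axis of station2, either way round below 0.09 rad and angle between the x axis of blank2_center and the x axis of station2, either way round below 0.2 rad)) and x of done0_center in the frame of outbox between -0.096 and 0.096 m and y of done0_center in the frame of outbox between -0.066 and 0.066 m and z of done0_center in the frame of outbox between 0.005 and 0.05 m and x of done1_center in the frame of outbox between -0.096 and 0.096 m and y of done1_center in the frame of outbox between -0.066 and 0.066 m and z of done1_center in the frame of outbox between 0.005 and 0.05 m and x of done2_center in the frame of outbox between -0.096 and 0.096 m and y of done2_center in the frame of outbox between -0.066 and 0.066 m and z of done2_center in the frame of outbox between 0.005 and 0.05 m and value of joint tray below 0.003 m and value of joint each of button_l, button_r below 0.0015 m and linear speed of each of blank0, blank1, blank2, done0, done1, done2 below 0.02 m/s); the robot touches nothing.
Of done0, done1, done2 only 2 to 3 are there at a start; the rules pass over those that are not, and their reading is None.
Of blank0, blank1, blank2 only 2 to 3 are there at a start; the rules pass over those that are not, and their reading is None.
At some moment in a run one of blank0, blank1, blank2, outbox may be knocked a few centimetres aside while the robot is not near it.
Once in a run the grip may slacken for a moment while it holds something.
It also fails if it takes over 208 s, if anything falls off the work surface, if the arm or the gripper's body presses on something with over 40 N, if the wrist force passes 120 N, or if a joint passes its speed limit or range.

### The arm

A 7-joint arm with a two-finger parallel gripper is mounted at the origin on the work surface. World frame = base frame: x ahead of the robot, y to its left, z up, the work surface at z = 0. Lengths are in m, angles in rad, forces in N, time in s.
With the tool pointing down it reaches from about 0.425 to 0.875 m from the base axis. Payload 4.7 kg.
Tool frame: the origin (TCP) lies between the finger pads; the fingertips stand ctrl.tip_reach ahead of it and the grasp point (between the pads) lies 5 mm behind it (ctrl.tip_reach is the distance from the TCP to the fingertips, in m); z points along the fingers, y is the direction in which the jaws open and shut (so a half turn about z gives the same grasp; the last joint's range is limited). The gripper opens to 87 mm and grips with 3 to 60 N. Pads are 19 mm wide; open, the fingers measure 117 mm over their backs; the gripper's body (75 mm by 190 mm) begins 51 mm behind the grasp point.
Start: joints at [-1.14, 0.321, -0.07, 1.45, 0.023, 1.371, -0.057], TCP at [0.263, 0.594, 0.203] pointing down, gripper open.
Joint ranges: [-2.86, 2.86], [-0.3, 2.09], [-1.38, 1.24], [0.06, 2.45], [-1.56, 4.7], [0.09, 2.05], [-2.69, 2.69]. Speed limits (rad/s): [2.57, 2.57, 3.14, 3.14, 3.14, 3.14, 3.14].

### API

Orientations are given as a rotation vector (axis times angle).
In Python, from bench import ctrl gives the robot as it stands.
- The arm moves only by the shell command python3 -m handwheel 'ROWS' [FORCE]. ROWS is JSON, a list of rows, each a list of 7 numbers: the shift along the tool's x, y, z in mm, then the turn, a rotation vector about the tool's x, y, z in rad, then the gripper's target within -1 to 1 (shut at 1, half-way at 0, fully open at -1). In form: [[dx, dy, dz, ax, ay, az, grip], ...]. A call has 1 to 12 rows; each row is the pose to reach, as a shift and turn from the pose commanded when the call began, along the tool's axes at that moment; what a row does not reach only later rows make up. A row lasts 1/8 s, in which the tool goes at most 62.5 mm and 10.7 degrees, less where a joint would pass 70% of its speed; a pose out of reach is approached as far as the arm can. A call with a gripper value outside its range is refused whole. The fingers move at their own pace and stop on an object; FORCE is the grip in N (left out, the last holds). Time passes only in rows, so rows that repeat a pose let the fingers close. It gives the time, the measured TCP pose, the force and the opening at its end, in the units of the state.
- ctrl.get_state(): the state, without advancing time (a new reading comes with each control period).
- ctrl.get_image(name): name is "side" or "top"; returns the picture (384x512x3 uint8, red, green, blue); there is no depth.
- ctrl.camera_model(name): a dict with "mtx" (3x3 intrinsics, pixels), "k1" (the pictures are not rectified: a ray, as slopes to the right and down, at radius r is drawn at 1 + k1 r^2 times it, then the intrinsics apply), "xyz" and "orientation" of the camera in the world. Camera axes: x right, y up, looking along -z (the intrinsics and any distortion apply to the point x, -y, -z); pixel columns grow to the right and rows downward; lengths in m; the calibration is good to about 2 mm. A picture is of the moment at which its call begins. camera_model takes no time and is no camera call.
- ctrl.close_job(): hands the job in, once; it reports no verdict.
The state is a dict: "time": time; "joint_positions": joint angles; "qd": joint speeds; "joint_torque": joint torques, N m; "position": TCP position; "tool_rot": TCP orientation; "ft_force": force on the tool from outside, world axes, zero at the start; "torque": the same for the moment, N m; "grip_width": opening from 0.0 (shut) to 1.0 (fully open).
Only numpy, scipy, OpenCV 4.12 (cv2) and the standard library are available. Lean on these libraries where they do the work, as an engineer would, in place of code of your own. Each camera call takes 0.05 s, during which the arm holds its last target.

## Working session

There is one attempt and no reset: what is moved stays moved. The work goes in short steps, Python scripts to look and compute and a shell command to move; the robot and the scene stay as the last step left them, time stands still between calls to the robot, and variables do not carry over. Pictures are saved under pics/ and viewed, and the job is handed in when it is done.

```bash
ls; mkdir -p pics
python3 - <<'E'
from bench import ctrl
import cv2
print(ctrl.get_state(), ctrl.tip_reach)
for n in("side","top"):
    print(n,ctrl.camera_model(n)); cv2.imwrite(f"pics/{n}0.png",ctrl.get_image(n)[:,:,::-1])
E
```

```text
pics
{'time': 0.0, 'joint_positions': array([-1.1398941 ,  0.32180096, -0.07008525,  1.45169726,  0.02261703,
        1.37079322, -0.05690625]), 'qd': array([ 0.00024762, -0.00125952, -0.00018678,  0.00109594, -0.0002702 ,
       -0.00026195,  0.00065921]), 'joint_torque': array([-8.11367518e-04, -4.91282129e+01, -4.04546158e-01, -3.12546766e+01,
       -6.38746982e-02,  4.33170993e-02,  1.83386792e-04]), 'position': array([0.26295531, 0.59377929, 0.2016647 ]), 'tool_rot': array([-6.49880012e-01, -3.07335092e+00,  2.97017642e-03]), 'ft_force': array([ 0.65336318, -0.18042128,  0.6943674 ]), 'torque': array([-0.01780274, -0.00694188, -0.04393689]), 'grip_width': 0.9987192747667185} 0.014
side {'mtx': array([[418.7253402 ,   0.        , 248.3956361 ],
       [  0.        , 418.7253402 , 190.32750702],
       [  0.        ,   0.        ,   1.        ]]), 'k1': -0.001394609955349132, 'xyz': array([ 0.35839848, -0.70280373,  0.85053027]), 'orientation': array([ 0.77019707, -0.06308576, -0.14477145])}
top {'mtx': array([[404.91381671,   0.        , 254.60217054],
       [  0.        , 404.91381671, 187.13729761],
       [  0.        ,   0.        ,   1.        ]]), 'k1': -0.015776986368621487, 'xyz': array([0.32407788, 0.0387595 , 1.10069764]), 'orientation': array([ 0.14000098, -0.09199952, -1.5814196 ])}
```

View pics/side0.png

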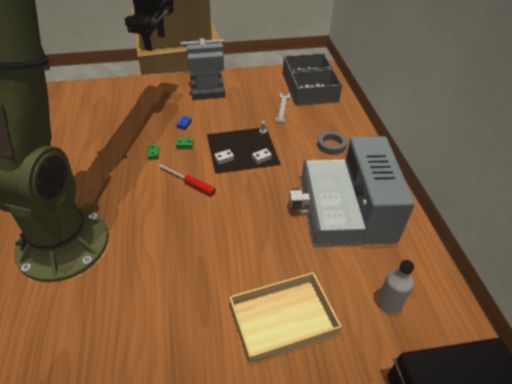

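View pics/top0.png

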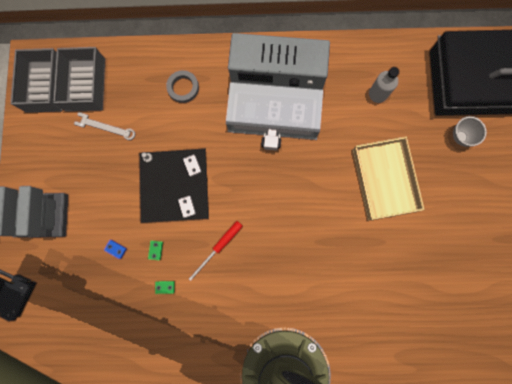

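Two unmarked blanks lie on the mat at top (192,165) and (186,207). There are two jaws under the cover at (272,113) and (298,113), the box is at (388,178) and the grip at (271,140). The blue block (116,249) and the green ones (155,249) and (165,287) are decoys. Next I'll write the helpers and take close crops.

```bash
cat > h.py <<'E'
import numpy as np, cv2
from bench import ctrl
from scipy.spatial.transform import Rotation as R
def cam(n):
    m=ctrl.camera_model(n); return m,R.from_rotvec(m['orientation']).as_matrix()
def ray(n,uv):
    m,Rm=cam(n);uv=np.atleast_2d(np.array(uv,float)).reshape(-1,1,2)
    # k1 model
    p=cv2.undistortPoints(uv,m['mtx'],np.array([m['k1'],0,0,0]))[:,0]
    d=np.c_[p[:,0],-p[:,1],-np.ones(len(p))]@Rm.T
    return m['xyz'],d/np.linalg.norm(d,axis=1)[:,None]
def onz(n,uv,z):
    o,d=ray(n,uv); return o+d*((z-o[2])/d[:,2])[:,None]
def proj(n,P):
    m,Rm=cam(n);P=np.atleast_2d(P)
    q=(P-m['xyz'])@Rm; q=q*[1,-1,-1]
    return cv2.projectPoints(q.reshape(-1,1,3),np.zeros(3),np.zeros(3),m['mtx'],np.array([m['k1'],0,0,0]))[0][:,0]
def tri(ua,ub):
    o1,d1=ray('top',ua);o2,d2=ray('side',ub);out=[]
    for a,b in zip(d1,d2):
        A=np.c_[a,-b];s=np.linalg.lstsq(A,o2-o1,rcond=None)[0]
        p,q=o1+a*s[0],o2+b*s[1];out.append(np.r_[(p+q)/2,np.linalg.norm(p-q)])
    return np.array(out)
def crop(n,box,name,k=6,img=None):
    im=ctrl.get_image(n)[:,:,::-1] if img is None else img
    x0,y0,x1,y1=box;c=cv2.resize(im[y0:y1,x0:x1],None,fx=k,fy=k,interpolation=cv2.INTER_CUBIC)
    for x in range((x0+9)//10*10,x1,10):
        cv2.line(c,((x-x0)*k,0),((x-x0)*k,6),(0,0,255),1)
        if x%20==0: cv2.putText(c,str(x),((x-x0)*k+2,12),0,.4,(0,0,255),1)
    for y in range((y0+9)//10*10,y1,10):
        cv2.line(c,(0,(y-y0)*k),(6,(y-y0)*k),(0,0,255),1)
        if y%20==0: cv2.putText(c,str(y),(2,(y-y0)*k+12),0,.4,(0,0,255),1)
    cv2.imwrite('pics/'+name,c)
E
python3 - <<'E'
from h import *
a=cv2.imread('pics/top0.png');b=cv2.imread('pics/side0.png')
crop('top',(220,85,345,160),'c1.png',6,a)
crop('top',(130,140,220,230),'c2.png',6,a)
crop('side',(280,150,380,250),'c3.png',6,b)
crop('side',(200,115,290,180),'c4.png',6,b)
E
```

```text
(no output)
```

View pics/c1.png

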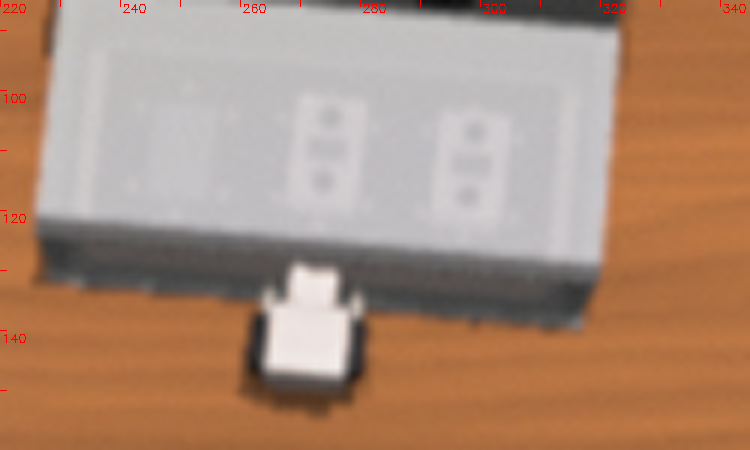

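View pics/c2.png

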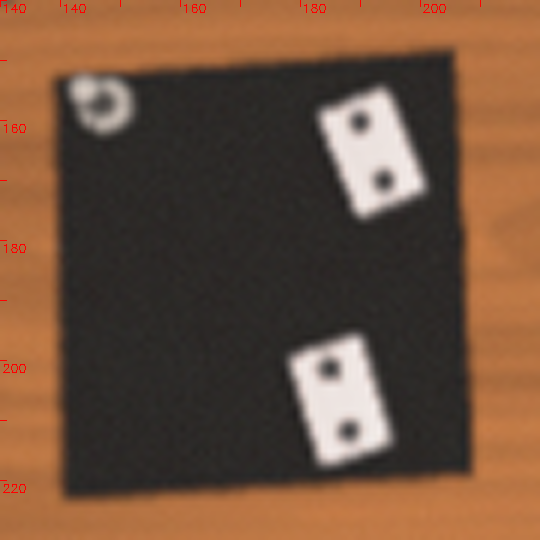

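View pics/c3.png

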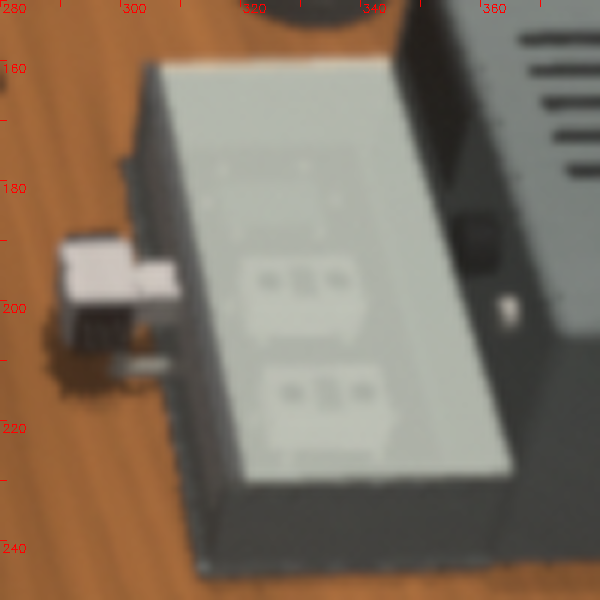

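View pics/c4.png

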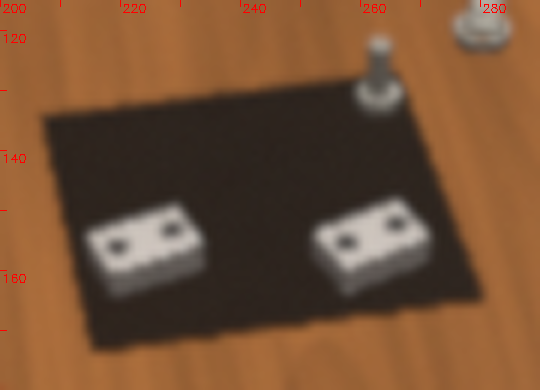

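```bash
cat > seg.py <<'E'
from h import *
def white(im,box,thr=150):
    x0,y0,x1,y1=box;s=im[y0:y1,x0:x1].astype(int)
    m=((s.min(2)>thr)).astype(np.uint8)
    m=cv2.morphologyEx(m,cv2.MORPH_CLOSE,np.ones((3,3),np.uint8))
    cs=cv2.findContours(m,cv2.RETR_EXTERNAL,cv2.CHAIN_APPROX_NONE)[0]
    return [(cv2.contourArea(c),c+np.array([x0,y0])) for c in cs if cv2.contourArea(c)>40]
E
python3 - <<'E'
from seg import *
a=cv2.imread('pics/top0.png');b=cv2.imread('pics/side0.png')
for n,im,box in(('top',a,(150,143,205,218)),('side',b,(205,130,256,172)),('side',b,(245,135,278,172)),('top',a,(255,125,290,152)),('side',b,(285,185,312,215))):
  for A,c in white(im,box,140):
    M=cv2.moments(c);ctr=(M['m10']/M['m00'],M['m01']/M['m00']);print(n,A,np.round(ctr,1),np.round(cv2.minAreaRect(c)[0],1),np.round(cv2.boxPoints(cv2.minAreaRect(c)),1).tolist())
    if n=='top':
      P=onz('top',c[:,0],.021);r=cv2.minAreaRect((P[:,:2]*1000).astype(np.float32));print('  mm',r)
E
```

```text
top 206.5 [186.3 206.3] [186.5 206.7] [[177.8000030517578, 198.89999389648438], [189.6999969482422, 195.5], [195.10000610351562, 214.39999389648438], [183.1999969482422, 217.8000030517578]]
  mm ((434.8637390136719, 255.12693786621094), (53.495113372802734, 33.23486328125), 16.733623504638672)
top 196.5 [191.6 164.9] [191.6 164.8] [[182.60000610351562, 158.60000610351562], [193.8000030517578, 154.10000610351562], [200.6999969482422, 171.10000610351562], [189.39999389648438, 175.60000610351562]]
  mm ((549.306396484375, 242.43666076660156), (51.67844009399414, 32.98896408081055), 21.841922760009766)
side 86.5 [223.4 154.7] [223.7 154.5] [[214.89999389648438, 153.6999969482422], [230.1999969482422, 148.60000610351562], [232.39999389648438, 155.1999969482422], [217.10000610351562, 160.3000030517578]]
side 87.5 [261.6 153.8] [261.6 153.7] [[252.6999969482422, 153.3000030517578], [267.70001220703125, 147.3000030517578], [270.3999938964844, 154.0], [255.39999389648438, 160.0]]
top 184.5 [271.  138.9] [271.1 138. ] [[262.29998779296875, 145.60000610351562], [264.79998779296875, 128.3000030517578], [279.8999938964844, 130.39999389648438], [277.5, 147.8000030517578]]
  mm ((620.2948608398438, 23.943782806396484), (41.974910736083984, 49.519683837890625), 80.54472351074219)
side 122.5 [298.3 195. ] [299.5 194.5] [[290.0, 190.0], [309.0, 190.0], [309.0, 199.0], [290.0, 199.0]]
```

Run:
```python
from h import *
np.set_printoptions(precision=4,suppress=True)
print(tri([[186.3,206.4],[191.6,164.9],[271.1,141.4]],[[223.5,154.6],[261.6,153.8],[296.0,194.6]]))
print(onz('top',[[186.3,206.4],[191.6,164.9]],.021),onz('top',[[271.1,141.4]],.06))
g=np.array([[264,147.5],[278,147.8],[278.7,136.3],[265.3,135.8]])-.42
print(onz('top',g,.06))
s=np.array([[290.3,190.3],[301.7,190],[302.5,199.7],[291.3,200]])-.42
print(onz('side',s,.06))
# panel bottom/cover front edge lines: crop c1
f=np.array([[36/6+220,215/6+85],[600/6+220,267/6+85]])-.42
print('cover front',onz('top',f,.066))
bk=np.array([[60/6+220,5/6+85],[620/6+220,28/6+85]])-.42
print('cover back',onz('top',bk,.066))
sc=np.array([[160/6+280,65/6+150],[245/6+280,478/6+150]])-.42
print('side cover front',onz('side',sc,.066))
# box rim corners top
bx=np.array([[354.5,147],[407,138],[423,210.5],[368,220]])
print('box',onz('top',bx,.04))
st=np.array([[327/6+220,152/6+85],[472/6+220,165/6+85]])-.42
print('jaws',onz('top',st,.048))
st=np.array([[303/6+280,280/6+150],[327/6+280,393/6+150]])-.42
print('jaws side',onz('side',st,.048))
```

```text
[[0.4348 0.2556 0.0202 0.001 ]
 [0.549  0.2427 0.0197 0.0004]
 [0.6005 0.0247 0.0586 0.0003]]
[[0.4352 0.2555 0.021 ]
 [0.549  0.2424 0.021 ]] [[0.6003 0.0247 0.06  ]]
[[0.5853 0.0448 0.06  ]
 [0.5838 0.0079 0.06  ]
 [0.6149 0.0054 0.06  ]
 [0.617  0.0408 0.06  ]]
[[0.588  0.0426 0.06  ]
 [0.618  0.0391 0.06  ]
 [0.6116 0.0047 0.06  ]
 [0.5828 0.008  0.06  ]]
cover front [[ 0.6585  0.1446  0.066 ]
 [ 0.6295 -0.1032  0.066 ]]
cover back [[ 0.756   0.1337  0.066 ]
 [ 0.7392 -0.116   0.066 ]]
side cover front [[ 0.6575  0.1433  0.066 ]
 [ 0.6295 -0.1031  0.066 ]]
box [[ 0.5859 -0.1979  0.04  ]
 [ 0.608  -0.3387  0.04  ]
 [ 0.4134 -0.3671  0.04  ]
 [ 0.3908 -0.2235  0.04  ]]
jaws [[ 0.6909  0.0149  0.048 ]
 [ 0.6834 -0.0501  0.048 ]]
jaws side [[ 0.6913  0.015   0.048 ]
 [ 0.6824 -0.0501  0.048 ]]
```

```bash
cat > d.py <<'E'
import sys
from h import *
# usage d.py x y z(mm) yaw(deg, direction of tool y axis mod 180)
def delta(x,y,z,yaw):
    s=ctrl.get_state();Rm=R.from_rotvec(s['tool_rot']).as_matrix();best=None
    for k in(0,180):
        a=np.radians(yaw+k);yy=np.array([np.cos(a),np.sin(a),0]);zz=np.array([0,0,-1.]);xx=np.cross(yy,zz)
        T=np.c_[xx,yy,zz];rv=R.from_matrix(Rm.T@T).as_rotvec()
        q7=s['joint_positions'][6]
        if best is None or np.linalg.norm(rv)<np.linalg.norm(best[1]): best=((Rm.T@(np.array([x,y,z])-s['position']*1000)),rv)
    print('t',round(s['time'],2),'pos',np.round(s['position']*1000,1),'yaw_y',np.round(np.degrees(np.arctan2(Rm[1,1],Rm[0,1])),1),'tilt z',np.round(Rm[:,2],3),'q7',round(s['joint_positions'][6],2),'gw',round(s['grip_width'],3),'F',np.round(s['ft_force'],1))
    print('shift',np.round(best[0],1),'turn',np.round(best[1],3))
delta(*map(float,sys.argv[1:5]))
E
python3 d.py 600.5 24.8 150 83.4; python3 -m handwheel 2>&1 | head
```

```text
t 0.1 pos [263.  593.9 201.8] yaw_y 66.1 tilt z [-0.001 -0.002 -1.   ] q7 -0.06 gw 1.0 F [ 1.2  0.5 -0. ]
shift [-539.  -383.6   52.5] turn [-0.002 -0.    -0.302]
invalid input
```

```bash
python3 -m handwheel '[[-54,-38,0,0,0,-0.03,-1],[-108,-77,0,0,0,-0.06,-1],[-162,-115,0,0,0,-0.09,-1],[-216,-153,0,0,0,-0.12,-1],[-270,-192,0,0,0,-0.15,-1],[-323,-230,0,0,0,-0.18,-1],[-377,-269,0,0,0,-0.21,-1],[-431,-307,0,0,0,-0.24,-1],[-485,-345,0,0,0,-0.27,-1],[-539,-384,10,0,0,-0.302,-1],[-539,-384,20,0,0,-0.302,-1],[-539,-384,30,0,0,-0.302,-1]]'; python3 d.py 600.5 24.8 120 83.4
python3 - <<'E'
from h import *
crop('top',(220,85,345,160),'d1.png',6)
E
```

```text
time: 1.6
position: [0.601, 0.0205, 0.1716]
tool_rot: [-0.191, -3.135, 0.004]
ft_force: [-0.5, 1.6, 0.2]
grip_width: 1.0
t 1.6 pos [601.   20.5 171.6] yaw_y 83.0 tilt z [-0.001 -0.002 -1.   ] q7 1.44 gw 1.0 F [-0.5  1.6  0.2]
shift [ 1.   4.4 51.6] turn [-0.002 -0.001 -0.006]
```

View pics/d1.png

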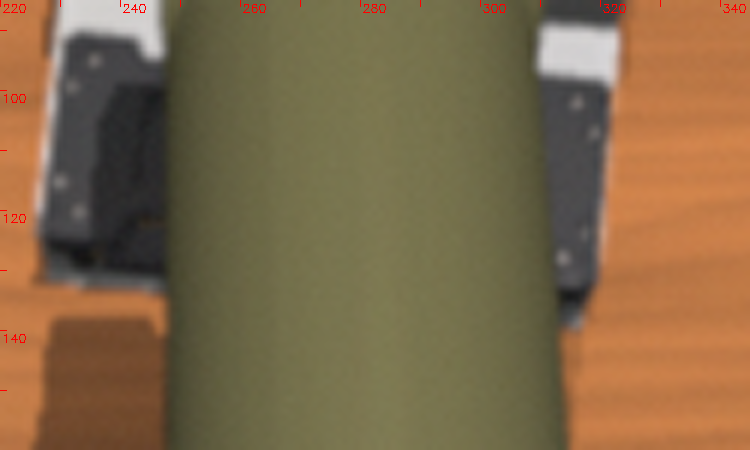

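```bash
python3 -m handwheel '[[1,4.4,30,0,0,-0.006,-1],[1,4.4,60,0,0,-0.006,-1],[1,4.4,80,0,0,-0.006,-1],[1,4.4,80,0,0,-0.006,-1]]'; python3 d.py 600.5 24.8 45 83.4
python3 - <<'E'
from h import *
crop('side',(260,130,380,220),'d2.png',6)
E
```

```text
time: 2.15
position: [0.5986, 0.0307, 0.0913]
tool_rot: [-0.168, -3.134, 0.0]
ft_force: [0.1, 0.3, 0.3]
grip_width: 1.004
t 2.15 pos [598.6  30.7  91.3] yaw_y 83.9 tilt z [-0.003 -0.    -1.   ] q7 1.46 gw 1.004 F [0.1 0.3 0.3]
shift [-2.7 -5.6 46.3] turn [-0.    -0.003  0.008]
```

View pics/d2.png

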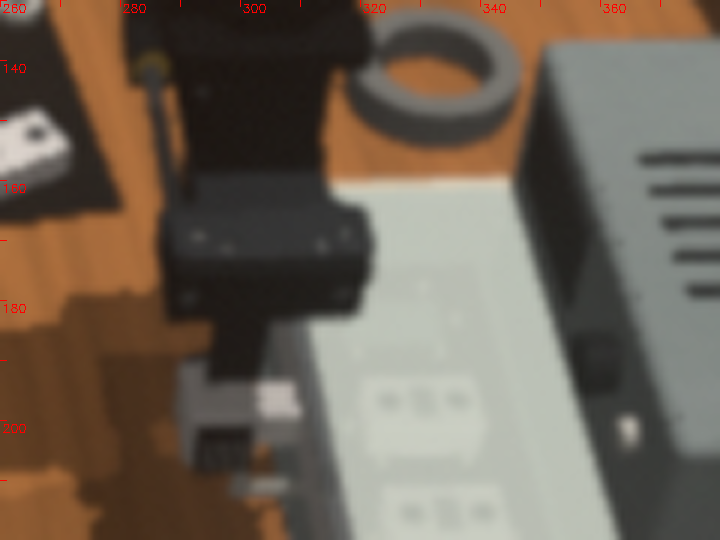

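```bash
python3 -m handwheel '[[0,0,0,0,0,0,-1],[0,0,0,0,0,0,-1],[0,0,0,0,0,0,-1]]' >/dev/null; python3 d.py 600.5 24.8 46 83.4
```

```text
t 2.58 pos [600.5  29.5  93.5] yaw_y 83.8 tilt z [ 0.001  0.    -1.   ] q7 1.46 gw 1.001 F [-0.2 -0.2 -0.7]
shift [-0.4 -4.7 47.5] turn [0.    0.001 0.006]
```

```bash
python3 -m handwheel '[[0,-4.7,15,0,0,0.006,-1],[0,-4.7,30,0,0,0.006,-1],[0,-4.7,40,0,0,0.006,-1],[0,-4.7,47,0,0,0.006,-1],[0,-4.7,47,0,0,0.006,-1],[0,-4.7,47,0,0,0.006,-1]]' ; python3 d.py 600.5 24.8 46 83.4
python3 - <<'E'
from h import *
crop('side',(260,130,380,220),'d3.png',6)
E
```

```text
time: 3.32
position: [0.6, 0.0249, 0.0461]
tool_rot: [0.18, 3.136, 0.0]
ft_force: [0.5, -0.3, 1.7]
grip_width: 0.999
t 3.33 pos [600.   24.9  46.1] yaw_y 83.4 tilt z [ 0.001  0.    -1.   ] q7 1.48 gw 0.999 F [ 0.5 -0.3  1.7]
shift [-0.5 -0.   0.1] turn [0.    0.001 0.   ]
```

View pics/d3.png

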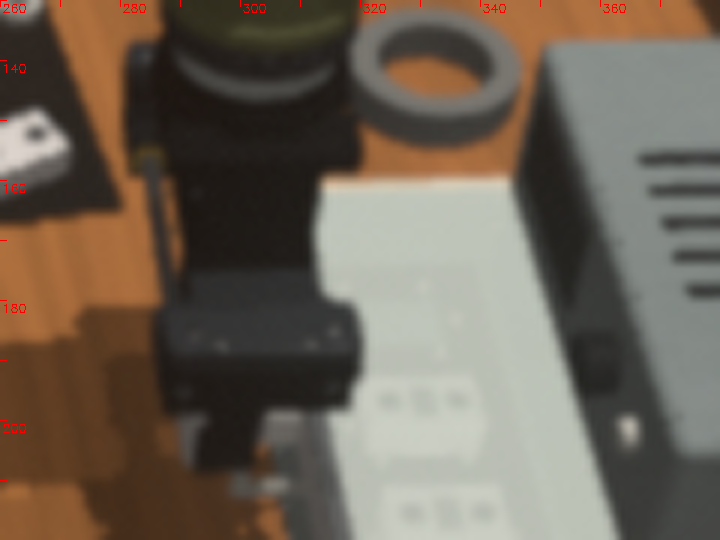

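The fingers straddle the buttons, with the near finger at about (297,203). Now I'll pinch.

```bash
python3 -m handwheel '[[0,0,0,0,0,0,0.2],[0,0,0,0,0,0,0.4],[0,0,0,0,0,0,1],[0,0,0,0,0,0,1],[0,0,0,0,0,0,1],[0,0,0,0,0,0,1]]' 25; python3 d.py 491.2 37.4 46 83.4
```

```text
time: 4.12
position: [0.5996, 0.0248, 0.0458]
tool_rot: [0.18, 3.136, 0.0]
ft_force: [0.1, -1.0, -0.4]
grip_width: 0.406
t 4.12 pos [599.6  24.8  45.8] yaw_y 83.4 tilt z [ 0.  0. -1.] q7 1.48 gw 0.406 F [ 0.1 -1.  -0.4]
shift [ 1.091e+02  1.000e-01 -2.000e-01] turn [0. 0. 0.]
```

```bash
python3 -m handwheel '[[5,0,0,0,0,0,1],[12,0,0,0,0,0,1],[22,0,0,0,0,0,1],[32,0,0,0,0,0,1],[42,0,0,0,0,0,1],[54,0,0,0,0,0,1],[66,0,0,0,0,0,1],[78,0,0,0,0,0,1],[90,0,0,0,0,0,1],[100,0,0,0,0,0,1],[106,0,0,0,0,0,1],[108,0,0,0,0,0,1]]';python3 d.py 491.2 37.4 46 83.4;  python3 - <<'E'
from h import *
crop('side',(230,120,380,230),'d4.png',5)
E
```

```text
time: 5.62
position: [0.4921, 0.0373, 0.0459]
tool_rot: [0.18, 3.136, 0.0]
ft_force: [-0.5, 0.1, 0.7]
grip_width: 0.006
t 5.62 pos [492.1  37.3  45.9] yaw_y 83.4 tilt z [ 0.  0. -1.] q7 1.38 gw 0.006 F [-0.5  0.1  0.7]
shift [ 0.9 -0.  -0.1] turn [0.    0.    0.001]
```

View pics/d4.png

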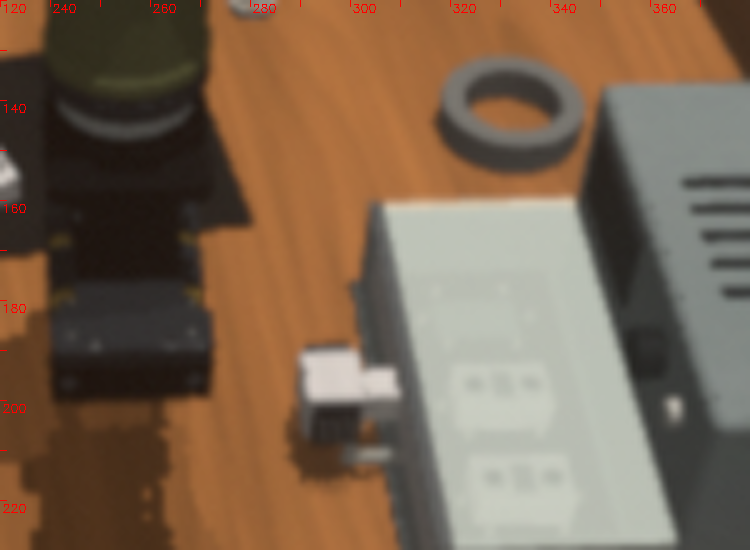

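The grip slipped off and the tray is still home, with the grip block at (298,195). I'll go back and close while watching the opening row by row.

```bash
python3 -m handwheel '[[0,0,0,0,0,0,-1],[0,0,0,0,0,0,-1],[0,0,0,0,0,0,-1],[0,0,0,0,0,0,-1],[0,0,0,0,0,0,-1],[0,0,0,0,0,0,-1]]';python3 d.py 600.5 24.8 46 83.4
```

```text
time: 6.42
position: [0.4923, 0.0373, 0.0458]
tool_rot: [0.18, 3.136, 0.0]
ft_force: [-0.7, -0.7, -0.4]
grip_width: 0.606
t 6.42 pos [492.3  37.3  45.8] yaw_y 83.4 tilt z [ 0.  0. -1.] q7 1.38 gw 0.606 F [-0.7 -0.7 -0.4]
shift [-108.9    0.    -0.2] turn [0. 0. 0.]
```

```bash
python3 -m handwheel '[[-30,0,0,0,0,0,-1],[-60,0,0,0,0,0,-1],[-90,0,0,0,0,0,-1],[-109,0,0,0,0,0,-1],[-109,0,0,0,0,0,-1],[-109,0,0,0,0,0,-1]]';python3 d.py 600.5 24.8 45 83.4
for i in 1 ; do python3 -m handwheel '[[0,0,0,0,0,0,1]]' 30 | tail -3;  python3 -m handwheel '[[0,0,0,0,0,0,1],[0,0,0,0,0,0,1]]'|tail -3; python3 -m handwheel '[[0,0,0,0,0,0,1],[0,0,0,0,0,0,1]]'|tail -3;python3 -m handwheel '[[0,0,0,0,0,0,1],[0,0,0,0,0,0,1]]'|tail -3;done
```

```text
time: 7.18
position: [0.5996, 0.0248, 0.0454]
tool_rot: [-0.18, -3.135, -0.0]
ft_force: [0.2, -0.3, 0.1]
grip_width: 0.997
t 7.17 pos [599.6  24.8  45.4] yaw_y 83.4 tilt z [-0.001  0.    -1.   ] q7 1.48 gw 0.997 F [ 0.2 -0.3  0.1]
shift [-0.9  0.1  0.4] turn [-0.    -0.001  0.   ]
tool_rot: [-0.18, -3.136, -0.001]
ft_force: [-0.1, 0.0, -0.1]
grip_width: 0.943
tool_rot: [0.18, 3.136, 0.0]
ft_force: [1.0, 0.4, -0.1]
grip_width: 0.745
tool_rot: [0.18, 3.136, 0.0]
ft_force: [-0.1, 0.1, -0.4]
grip_width: 0.522
tool_rot: [-0.18, -3.136, -0.0]
ft_force: [0.0, 0.4, 0.5]
grip_width: 0.283
```

```bash
python3 - <<'E'
from h import *
crop('side',(250,130,380,230),'d5.png',6)
crop('top',(220,85,345,160),'d6.png',6)
E
python3 d.py 600.5 24.8 45 83.4
```

```text
t 8.15 pos [600.6  24.7  45.8] yaw_y 83.4 tilt z [ 0.  0. -1.] q7 1.48 gw 0.198 F [-1.1 -0.2 -1.2]
shift [0.1 0.1 0.8] turn [0. 0. 0.]
```

View pics/d5.png

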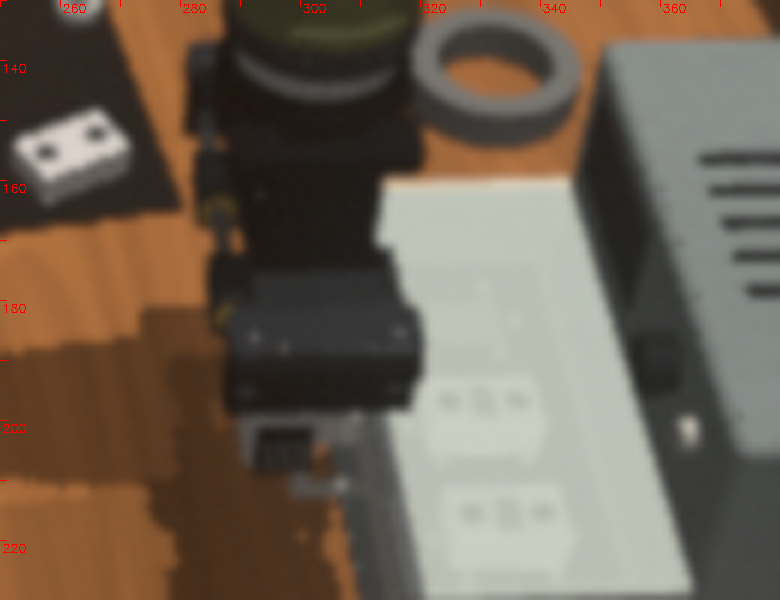

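View pics/d6.png

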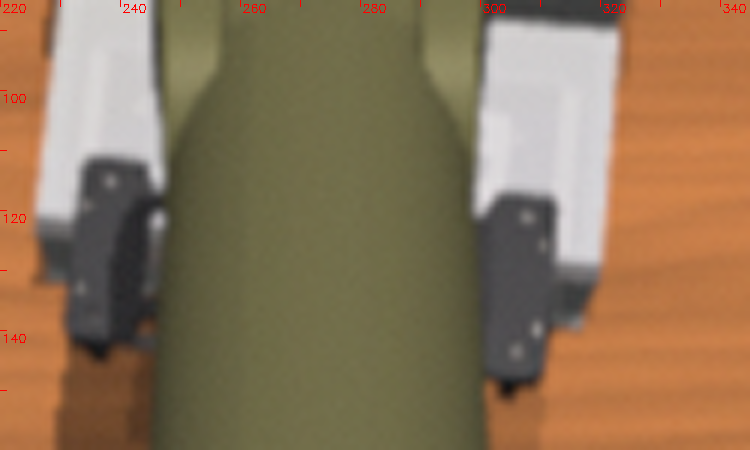

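Run:
```python
from h import *
c=np.array([.600,.0249,0]);y=np.array([.115,.9934,0])
for off in(-.0435,-.0585,0.0435,0.0585,-.026):
  for z in(.032,.046,.092): print(off,z,proj('side',c+y*off+[0,0,z])[0].round(1),proj('top',c+y*off+[0,0,z])[0].round(1))
```

```text
-0.0435 0.032 [296.9 213.8] [286.9 145.7]
-0.0435 0.046 [297.4 210.2] [287.2 144.4]
-0.0435 0.092 [299.  197.9] [288.1 139.9]
-0.0585 0.032 [297.6 218.2] [292.5 146.2]
-0.0585 0.046 [298.1 214.6] [292.8 144.9]
-0.0585 0.092 [299.8 202.4] [293.9 140.4]
0.0435 0.032 [293.1 189.8] [255.  142.7]
0.0435 0.046 [293.5 186.1] [254.8 141.4]
0.0435 0.092 [295.  173.8] [254.3 136.7]
0.0585 0.032 [292.5 185.9] [249.5 142.2]
0.0585 0.046 [292.9 182.3] [249.2 140.8]
0.0585 0.092 [294.3 169.9] [248.4 136.2]
-0.026 0.032 [296.1 208.7] [280.5 145.1]
-0.026 0.046 [296.6 205.1] [280.7 143.8]
-0.026 0.092 [298.2 192.8] [281.2 139.2]
```

Run:
```python
from h import *
np.set_printoptions(precision=4,suppress=True)
print(tri([[309.1,139.2],[305.6,143.2],[307.3,120.7]],[[296.9,187.5],[292.1,185.7],[316.4,184.7]]))
y=np.array([.115,.9934,0]);x=np.array([.9934,-.115,0]);c=np.array([.600,.0249,0])
for z in(.092,.11,.13,.15): print(z,proj('side',c-y*.095+[0,0,z]-x*.037).round(1),proj('side',c-y*.095+[0,0,z]+x*.037).round(1))
```

```text
[[ 0.5721 -0.0626  0.177   0.0014]
 [ 0.563  -0.0543  0.1758  0.0013]
 [ 0.6178 -0.0599  0.1763  0.0003]]
0.092 [[286.3 214. ]] [[317.  213.1]]
0.11 [[286.8 209. ]] [[317.9 208.1]]
0.13 [[287.4 203.3]] [[319.  202.4]]
0.15 [[288.  197.4]] [[320.1 196.6]]
```

```bash
python3 -m handwheel '[[0,0,-10,0,0,0,-1],[20,0,-10,0,0,0,-1],[50,0,-10,0,0,0,-1],[80,0,-10,0,0,0,-1],[110,0,-10,0,0,0,-1],[110,0,0,0,0,0,-1],[110,0,0,0,0,0,-1],[110,0,0,0,0,0,-1],[110,0,0,0,0,0,-1]]';python3 d.py 491 37 45 83.4;  python3 - <<'E'
from h import *
crop('side',(210,120,340,220),'d7.png',6)
E
```

```text
time: 9.28
position: [0.4921, 0.0372, 0.0459]
tool_rot: [0.181, 3.136, -0.0]
ft_force: [1.1, 1.0, 0.3]
grip_width: 0.992
t 9.28 pos [492.1  37.2  45.9] yaw_y 83.4 tilt z [ 0.001 -0.    -1.   ] q7 1.38 gw 0.992 F [1.1 1.  0.3]
shift [ 1.  -0.3  0.9] turn [-0.     0.001  0.   ]
```

View pics/d7.png

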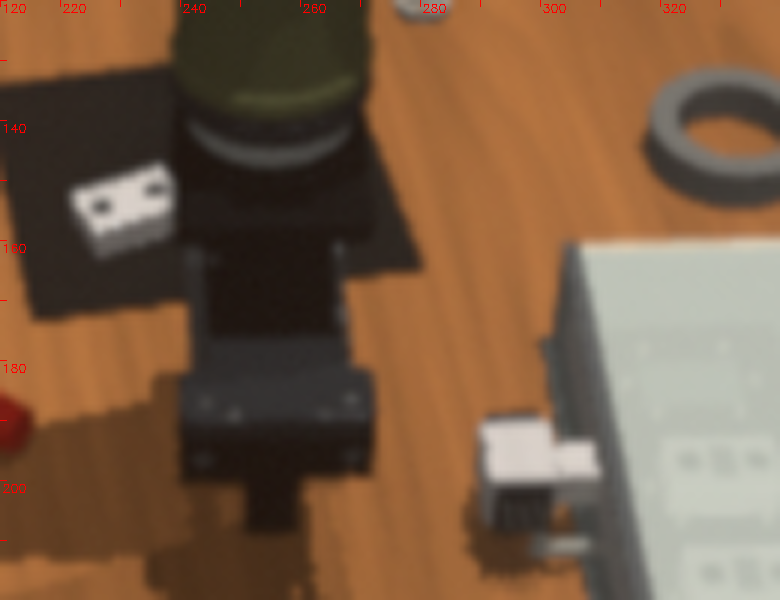

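Run:
```python
from h import *
y=np.array([.115,.9934,0]);x=np.array([.9934,-.115,0]);c=np.array([.4921,.0372,0])
for z in(.03,.05,.06,.07,.08,.09,.1): print(z,proj('side',c-y*.0585+[0,0,z]).round(1),proj('side',c-y*.0435+[0,0,z]).round(1))
```

```text
0.03 [[255.3 219.9]] [[255.  215.5]]
0.05 [[255.4 214.8]] [[255.1 210.3]]
0.06 [[255.5 212.2]] [[255.2 207.7]]
0.07 [[255.6 209.5]] [[255.3 205.1]]
0.08 [[255.6 206.8]] [[255.3 202.4]]
0.09 [[255.7 204.1]] [[255.4 199.6]]
0.1 [[255.8 201.4]] [[255.5 196.9]]
```

Run:
```python
from h import *
L=np.array([[111,181],[88,205],[60,282],[80,330]])/6+[220,85]-np.array([.42,.42])
Rr=np.array([[526,217],[545,244],[537,328],[516,352]])/6+[220,85]-np.array([.42,.42])
l=onz('top',L,.1765);r=onz('top',Rr,.1765)
for a in l: print((a).round(4))
for a in r: print((a).round(4))
print((l.mean(0)+r.mean(0))/2, ctrl.get_state()['joint_positions'])
```

```text
[0.6361 0.1035 0.1765]
[0.6264 0.1126 0.1765]
[0.5952 0.1238 0.1765]
[0.5756 0.116  0.1765]
[ 0.6178 -0.0598  0.1765]
[ 0.6067 -0.0669  0.1765]
[ 0.5728 -0.0627  0.1765]
[ 0.5634 -0.0542  0.1765]
[0.59924082 0.02654388 0.1765    ] [-0.47180142  0.13113069  0.36472723  2.02470309 -0.05533261  0.99458851
  1.37592827]
```

The images put the fingertips at z≈0.07, where the state implies 0.032. I'll check that with a gentle touch on the bare bench here.

```bash
python3 -m handwheel '[[0,0,15,0,0,0,-1],[0,0,25,0,0,0,-1],[0,0,30,0,0,0,-1],[0,0,30,0,0,0,-1]]'|tail -4; python3 d.py 491 37 45 83.4;  python3 - <<'E'
from h import *
crop('side',(210,120,340,220),'d8.png',6)
E
```

```text
position: [0.4908, 0.0372, 0.0151]
tool_rot: [-0.18, -3.135, 0.001]
ft_force: [0.6, 0.5, -0.4]
grip_width: 0.997
t 9.82 pos [490.8  37.2  15.1] yaw_y 83.4 tilt z [-0.001 -0.    -1.   ] q7 1.39 gw 0.997 F [ 0.6  0.5 -0.4]
shift [ -0.2  -0.2 -29.9] turn [-0.001 -0.001  0.   ]
```

View pics/d8.png

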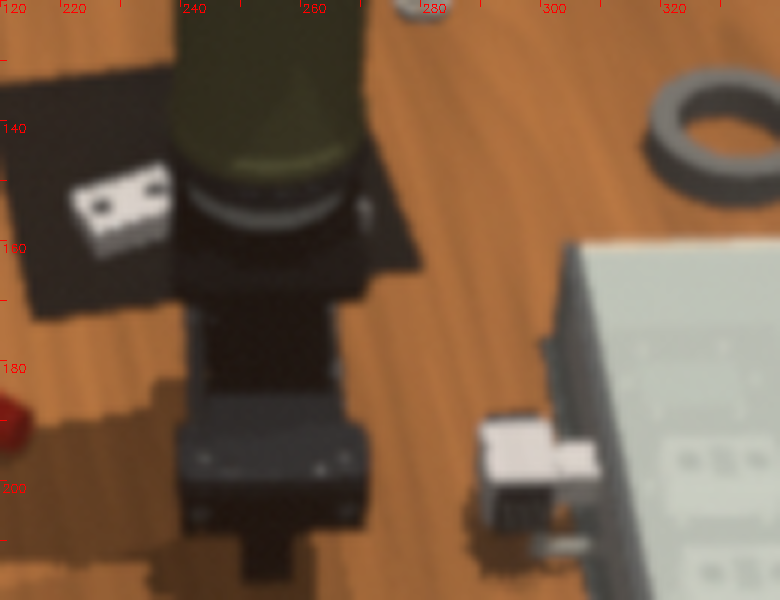

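```bash
python3 -m handwheel '[[0,0,10,0,0,0,-1],[0,0,20,0,0,0,-1],[0,0,28,0,0,0,-1],[0,0,30,0,0,0,-1],[0,0,30,0,0,0,-1]]'|sed -n '2p;4p'; python3 -m handwheel '[[0,0,4,0,0,0,-1],[0,0,4,0,0,0,-1]]'|sed -n '2p;4p'; python3 -m handwheel '[[0,0,3,0,0,0,-1],[0,0,3,0,0,0,-1]]'|sed -n '2p;4p'
```

```text
position: [0.4913, 0.0373, -0.0144]
ft_force: [-0.5, 0.3, 0.4]
position: [0.4912, 0.0373, -0.0184]
ft_force: [-0.9, 0.1, -0.3]
position: [0.4917, 0.0374, -0.0194]
ft_force: [-6.3, 0.0, 15.8]
```

Contact came at a reported z of −0.019, so the tip's true z is reported z + 19 mm. The reported z is 33 mm too low, and x and y agree with the images. I'll use that from now on.

```bash
sed -i 's/y,z,yaw):/y,zt,yaw):\n    z=zt-19 # zt = true fingertip height/' d.py; python3 -m handwheel '[[0,0,-15,0,0,0,-1],[0,0,-31,0,0,0,-1],[0,0,-31,0,0,0,-1]]'; python3 d.py 600.5 24.8 31 83.4
```

```text
time: 11.38
position: [0.4929, 0.0376, 0.0115]
tool_rot: [0.18, 3.133, 0.002]
ft_force: [0.1, -0.1, -0.1]
grip_width: 1.002
t 11.38 pos [492.9  37.6  11.5] yaw_y 83.4 tilt z [ 0.004  0.001 -1.   ] q7 1.4 gw 1.002 F [ 0.1 -0.1 -0.1]
shift [-1.084e+02 -4.000e-01 -1.000e-01] turn [0.001 0.003 0.   ]
```

```bash
python3 -m handwheel '[[-20,0,0,0,0,0,-1],[-40,0,0,0,0,0,-1],[-60,0,0,0,0,0,-1],[-80,0,0,0,0,0,-1],[-95,0,0,0,0,0,-1],[-108,0,0,0,0,0,-1],[-108,0,0,0,0,0,-1],[-108,0,0,0,0,0,-1]]'; python3 d.py 600.5 24.8 31 83.4;  python3 - <<'E'
from h import *
crop('side',(260,130,380,230),'d9.png',6)
E
```

```text
time: 12.38
position: [0.5979, 0.025, 0.0096]
tool_rot: [-0.18, -3.135, -0.0]
ft_force: [-0.4, -0.1, -0.6]
grip_width: 1.003
t 12.38 pos [597.9  25.    9.6] yaw_y 83.4 tilt z [-0.001  0.    -1.   ] q7 1.5 gw 1.003 F [-0.4 -0.1 -0.6]
shift [-2.6  0.1 -2.4] turn [ 0.    -0.001  0.   ]
```

View pics/d9.png

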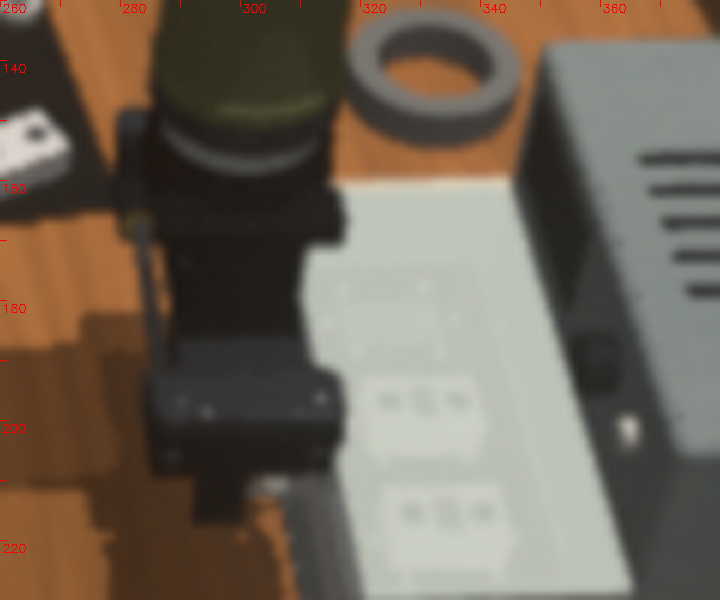

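Now the fingers reach down past the buttons. I'll centre, pinch and watch the opening.

```bash
python3 -m handwheel '[[-2.5,0,-2,0,0,0,-1],[-2.5,0,-2,0,0,0,1],[-2.5,0,-2,0,0,0,1],[-2.5,0,-2,0,0,0,1],[-2.5,0,-2,0,0,0,1],[-2.5,0,-2,0,0,0,1],[-2.5,0,-2,0,0,0,1],[-2.5,0,-2,0,0,0,1]]' 30|tail -4;  python3 -m handwheel '[[0,0,0,0,0,0,1],[0,0,0,0,0,0,1]]'|tail -4; python3 -m handwheel '[[0,0,0,0,0,0,1],[0,0,0,0,0,0,1]]'|tail -4;python3 d.py 491.2 37.4 31 83.4
```

```text
position: [0.6002, 0.0253, 0.0118]
tool_rot: [-0.179, -3.135, -0.001]
ft_force: [-4.1, 2.0, 3.8]
grip_width: 0.412
position: [0.6002, 0.0253, 0.0118]
tool_rot: [-0.179, -3.135, -0.001]
ft_force: [-4.1, 2.5, 3.8]
grip_width: 0.411
position: [0.6002, 0.0253, 0.0118]
tool_rot: [-0.179, -3.135, -0.001]
ft_force: [-4.9, 1.8, 4.5]
grip_width: 0.414
t 13.93 pos [600.2  25.3  11.8] yaw_y 83.4 tilt z [-0.002  0.001 -1.   ] q7 1.5 gw 0.414 F [-4.9  1.8  4.5]
shift [109.7  -0.4  -0. ] turn [ 0.001 -0.002  0.001]
```

```bash
python3 -m handwheel '[[4,0,0,0,0,0,1],[12,0,0,0,0,0,1],[22,0,0,0,0,0,1],[32,0,0,0,0,0,1],[42,0,0,0,0,0,1],[54,0,0,0,0,0,1],[66,0,0,0,0,0,1],[78,0,0,0,0,0,1],[90,0,0,0,0,0,1],[100,0,0,0,0,0,1],[106,0,0,0,0,0,1],[110,0,0,0,0,0,1]]'|tail -4;python3 -m handwheel '[[0,0,0,0,0,0,1],[0,0,0,0,0,0,1]]'|tail -4;python3 d.py 491.2 37.4 31 83.4;  python3 - <<'E'
from h import *
crop('side',(230,120,380,230),'d10.png',5)
E
```

```text
position: [0.4919, 0.0374, 0.0118]
tool_rot: [0.18, 3.135, 0.0]
ft_force: [7.9, 4.1, -9.2]
grip_width: 0.412
position: [0.492, 0.0374, 0.0118]
tool_rot: [0.18, 3.136, 0.0]
ft_force: [2.4, 4.4, -2.8]
grip_width: 0.415
t 15.68 pos [492.   37.4  11.8] yaw_y 83.4 tilt z [ 0.001  0.    -1.   ] q7 1.4 gw 0.415 F [ 2.4  4.4 -2.8]
shift [ 0.8 -0.1 -0.2] turn [0.    0.001 0.   ]
```

View pics/d10.png

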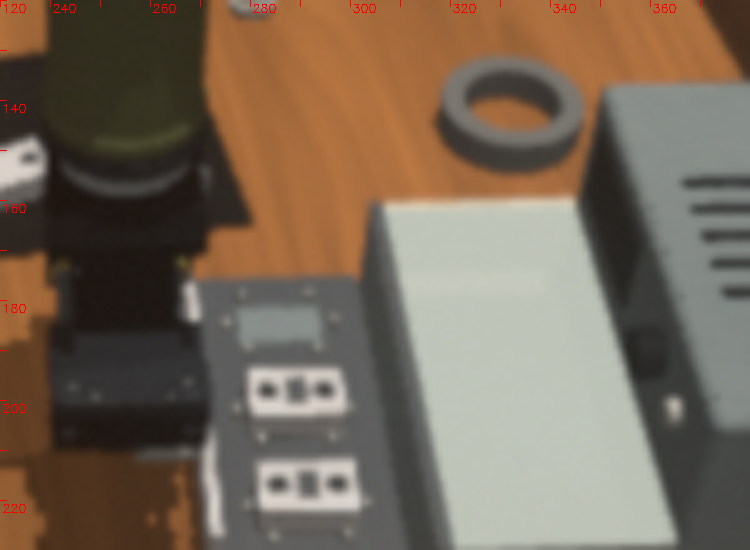

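The tray is out, with finished jaws at side (289,197) and (291,215) and station0 empty. I'll release, lift and look from both cameras.

```bash
python3 -m handwheel '[[0,0,0,0,0,0,-0.2],[0,0,0,0,0,0,-1],[0,0,0,0,0,0,-1],[0,0,0,0,0,0,-1],[0,0,0,0,0,0,-1],[0,0,0,0,0,0,-1],[0,0,-30,0,0,0,-1],[0,0,-70,0,0,0,-1],[0,-60,-110,0,0,0,-1],[0,-120,-110,0,0,0,-1],[0,-180,-110,0,0,0,-1],[0,-240,-110,0,0,0,-1]]'|tail -4
python3 - <<'E'
from h import *
crop('top',(130,80,440,240),'e1.png',2)
crop('top',(220,100,340,190),'e2.png',6)
crop('side',(250,150,350,250),'e3.png',6)
cv2.imwrite('pics/top1.png',ctrl.get_image('top')[:,:,::-1]);cv2.imwrite('pics/side1.png',ctrl.get_image('side')[:,:,::-1])
E
```

```text
position: [0.4641, -0.2022, 0.1223]
tool_rot: [0.179, 3.135, 0.001]
ft_force: [0.7, -0.5, -0.1]
grip_width: 1.001
```

View pics/e1.png

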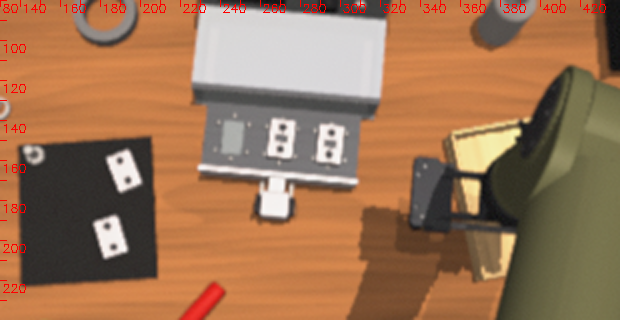

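View pics/e2.png

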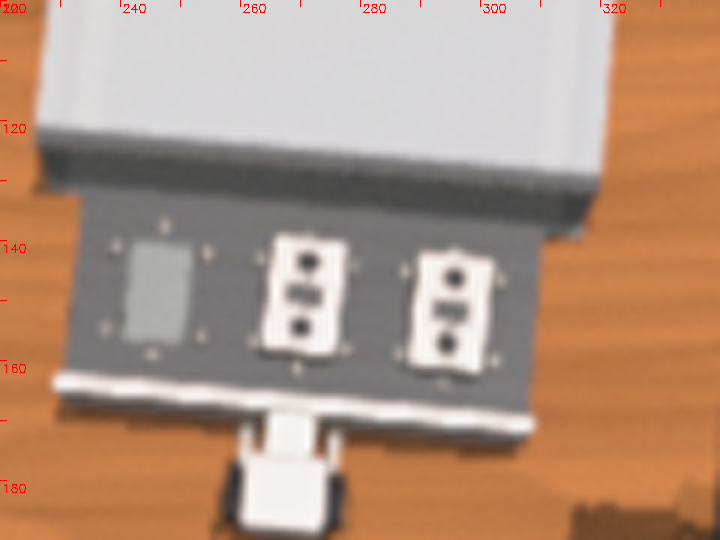

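View pics/e3.png

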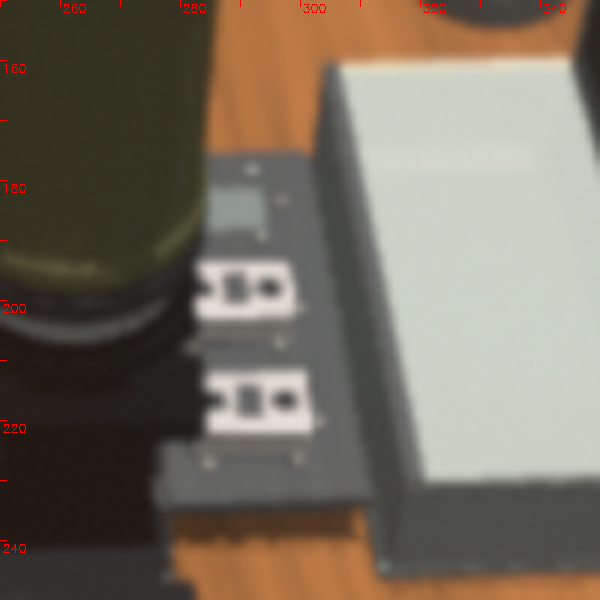

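```bash
python3 - <<'E'
from h import *
np.set_printoptions(precision=4,suppress=True)
print(tri([[270.25,148.6],[294.67,151.6]],[[288.9,197.9],[291.2,216.6]]))
p=onz('top',np.array([[165,225],[152,354],[117,245],[208,252],[105,328],[201,335]])/6+[220,100]-np.array([.42,.42]),.035);print(p,p.mean(0))
print(onz('top',[[270.25,148.6],[294.67,151.6]],.048))
g=np.array([[245,452],[330,458],[325,535],[238,528]])/6+[220,100]-np.array([.42,.42]);q=onz('top',g,.06);print(q.mean(0))
from seg import *
a=cv2.imread('pics/top1.png')
for A,c in white(a,(150,143,205,218),140):
      P=onz('top',c[:,0],.021);r=cv2.minAreaRect((P[:,:2]*1000).astype(np.float32));print('  blank mm',r)
E
python3 d.py 581 27 150 83.4
```

```text
[[ 0.5835  0.0271  0.0463  0.0013]
 [ 0.5744 -0.0376  0.0468  0.0005]]
[[0.6203 0.0893 0.035 ]
 [0.5608 0.0956 0.035 ]
 [0.6114 0.1111 0.035 ]
 [0.6073 0.0699 0.035 ]
 [0.5731 0.1167 0.035 ]
 [0.5691 0.0735 0.035 ]] [0.5903 0.0927 0.035 ]
[[ 0.5838  0.0271  0.048 ]
 [ 0.5744 -0.0376  0.048 ]]
[0.4925 0.0373 0.06  ]
  blank mm ((458.8730163574219, 259.7069396972656), (52.073638916015625, 33.85951232910156), 17.199323654174805)
  blank mm ((549.1659545898438, 242.45753479003906), (51.682830810546875, 33.91966247558594), 21.223312377929688)
t 17.48 pos [ 464.3 -199.9  121.6] yaw_y 83.4 tilt z [-0.     0.001 -1.   ] q7 1.85 gw 1.002 F [-0.6  1.2 -0.4]
shift [-89.9 238.8  -9.3] turn [ 0.001 -0.     0.   ]
```

Blank A was knocked from (435,255) to (459,260) mm; noted. The finished jaws are at (574,−38) and (584,27). I'll take the right one first.

```bash
python3 d.py 574.4 -37.6 95 83.4;python3 d.py 574.4 -37.6 34 83.4
```

```text
t 17.48 pos [ 464.3 -199.9  121.6] yaw_y 83.4 tilt z [-0.     0.001 -1.   ] q7 1.85 gw 1.002 F [-0.6  1.2 -0.4]
shift [-90.8 173.8  45.7] turn [ 0.001 -0.     0.   ]
t 17.48 pos [ 464.3 -199.9  121.6] yaw_y 83.4 tilt z [-0.     0.001 -1.   ] q7 1.85 gw 1.002 F [-0.6  1.2 -0.4]
shift [-90.8 173.8 106.7] turn [ 0.001 -0.     0.   ]
```

```bash
python3 -m handwheel '[[-20,40,0,0,0,0,-0.15],[-45,85,0,0,0,0,-0.15],[-70,130,0,0,0,0,-0.15],[-91,174,10,0,0,0,-0.15],[-91,174,30,0,0,0,-0.15],[-91,174,45,0,0,0,-0.15],[-91,174,45,0,0,0,-0.15],[-91,174,45,0,0,0,-0.15]]'|tail -4; python3 d.py 574.4 -37.6 34 83.4
python3 - <<'E'
from h import *
crop('side',(240,130,360,240),'e4.png',6)
crop('top',(200,80,440,240),'e5.png',3)
E
```

```text
position: [0.5749, -0.0384, 0.0774]
tool_rot: [0.181, 3.135, 0.0]
ft_force: [-0.4, -0.1, 0.6]
grip_width: 0.57
t 18.48 pos [574.9 -38.4  77.4] yaw_y 83.4 tilt z [ 0.001  0.    -1.   ] q7 1.59 gw 0.57 F [-0.4 -0.1  0.6]
shift [ 0.7  0.7 62.4] turn [ 0.     0.001 -0.   ]
```

View pics/e4.png

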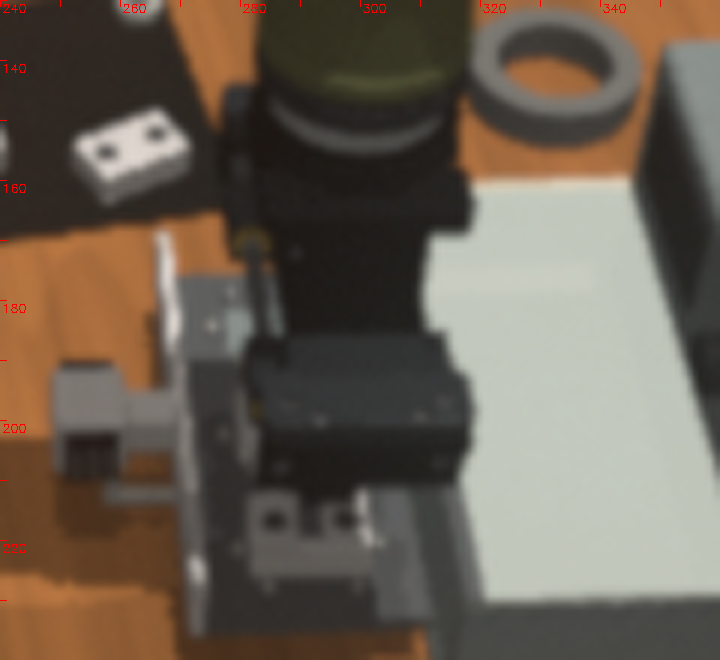

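View pics/e5.png

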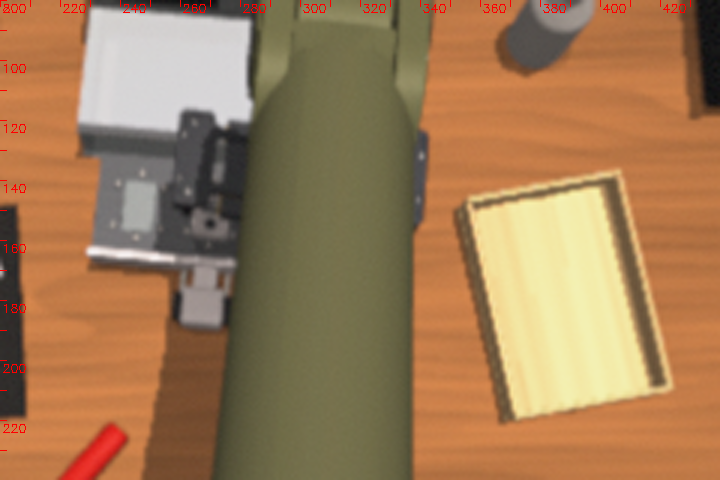

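The box is unmoved. The near finger is at (292,210), between the jaw's two holes. Descending.

```bash
python3 -m handwheel '[[0.5,0.5,15,0,0,0,-0.15],[0.5,0.5,30,0,0,0,-0.15],[0.5,0.5,42,0,0,0,-0.15],[0.5,0.5,52,0,0,0,-0.15],[0.5,0.5,58,0,0,0,-0.15],[0.5,0.5,62,0,0,0,-0.15],[0.5,0.5,62,0,0,0,-0.15],[0.5,0.5,62,0,0,0,-0.15]]'|tail -4; python3 -m handwheel '[[0,0,0,0,0,0,0.5],[0,0,0,0,0,0,1],[0,0,0,0,0,0,1],[0,0,0,0,0,0,1],[0,0,0,0,0,0,1]]' 30; python3 -m handwheel '[[0,0,0,0,0,0,1]]'|tail -3
```

```text
position: [0.5747, -0.0375, 0.0152]
tool_rot: [0.18, 3.136, 0.0]
ft_force: [0.5, -0.4, 0.2]
grip_width: 0.573
time: 20.2
position: [0.5744, -0.0374, 0.0149]
tool_rot: [0.18, 3.136, 0.0]
ft_force: [1.4, 0.6, 1.8]
grip_width: 0.359
tool_rot: [0.18, 3.136, 0.0]
ft_force: [0.1, -0.4, 2.5]
grip_width: 0.368
```

```bash
python3 -m handwheel '[[0,0,-8,0,0,0,1],[0,0,-20,0,0,0,1],[0,0,-40,0,0,0,1],[0,0,-60,0,0,0,1],[0,0,-60,0,0,0,1]]'|tail -4; python3 d.py 544 -276 11 83.4
```

```text
position: [0.576, -0.0376, 0.077]
tool_rot: [0.18, 3.132, 0.001]
ft_force: [0.0, 0.1, -1.0]
grip_width: 0.362
t 20.95 pos [576.  -37.6  77. ] yaw_y 83.4 tilt z [ 0.004  0.    -1.   ] q7 1.59 gw 0.362 F [ 0.   0.1 -1. ]
shift [   4.8 -240.6   84.7] turn [0.001 0.004 0.   ]
```

```bash
python3 -m handwheel '[[1,-25,0,0,0,0,1],[2,-60,0,0,0,0,1],[3,-100,0,0,0,0,1],[4,-140,0,0,0,0,1],[5,-180,0,0,0,0,1],[5,-215,0,0,0,0,1],[5,-240,0,0,0,0,1],[5,-240,0,0,0,0,1],[5,-240,15,0,0,0,1],[5,-240,30,0,0,0,1]]'|tail -4; python3 d.py 544 -276 11 83.4
python3 - <<'E'
from h import *
crop('side',(210,200,370,360),'e6.png',4)
E
```

```text
position: [0.542, -0.2731, 0.0431]
tool_rot: [-0.176, -3.136, -0.002]
ft_force: [0.3, -0.6, -1.5]
grip_width: 0.362
t 22.2 pos [ 542.  -273.1   43.1] yaw_y 83.6 tilt z [-0.001  0.002 -1.   ] q7 2.07 gw 0.362 F [ 0.3 -0.6 -1.5]
shift [-2.3 -2.7 51.1] turn [ 0.001 -0.001  0.003]
```

View pics/e6.png

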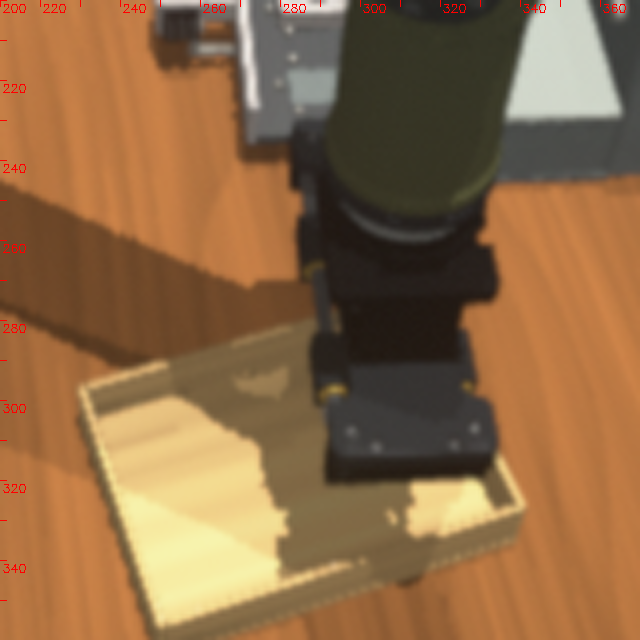

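```bash
python3 -m handwheel '[[-2,-2,20,0,0,0,1],[-2,-2,35,0,0,0,1],[-2,-2,45,0,0,0,1],[-2,-2,49,0,0,0,1],[-2,-2,49,0,0,0,1],[-2,-2,49,0,0,0,1]]'|tail -4;python3 -m handwheel '[[0,0,0,0,0,0,0.2],[0,0,0,0,0,0,-0.1],[0,0,0,0,0,0,-0.15],[0,0,0,0,0,0,-0.15],[0,0,-15,0,0,0,-0.15],[0,0,-40,0,0,0,-0.15],[0,0,-80,0,0,0,-0.15],[0,40,-90,0,0,0,-0.15],[0,90,-90,0,0,0,-0.15],[0,140,-90,0,0,0,-0.15],[0,190,-90,0,0,0,-0.15],[0,220,-90,0,0,0,-0.15]]'|tail -4
python3 - <<'E'
from h import *
a=ctrl.get_image('top')[:,:,::-1];b=ctrl.get_image('side')[:,:,::-1]
cv2.imwrite('pics/top2.png',a)
crop('top',(340,120,440,230),'e7.png',5,a)
E
python3 d.py 583.8 27.1 34 83.4
```

```text
position: [0.5441, -0.2778, -0.0036]
tool_rot: [0.18, 3.135, -0.0]
ft_force: [-0.0, 0.1, -0.9]
grip_width: 0.363
position: [0.5694, -0.0556, 0.087]
tool_rot: [0.175, 3.135, 0.002]
ft_force: [0.5, -0.0, -0.6]
grip_width: 0.576
t 24.6 pos [569.7 -53.8  86.7] yaw_y 83.8 tilt z [ 0.001  0.002 -1.   ] q7 1.62 gw 0.574 F [-0.2  1.1 -0.1]
shift [-5.2 81.7 72. ] turn [0.003 0.001 0.007]
```

View pics/e7.png

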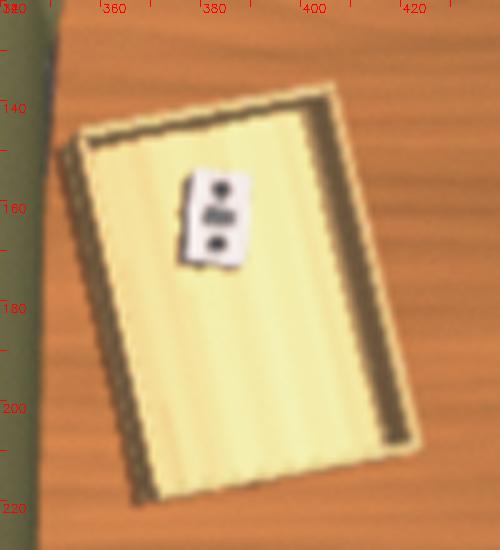

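The first finished jaw lies in the box at top (381,163). Now the second, from station1.

```bash
python3 -m handwheel '[[-2,30,0,0,0,0.005,-0.15],[-5,60,0,0,0,0.005,-0.15],[-5,81,0,0,0,0.005,-0.15],[-5,81,15,0,0,0.005,-0.15],[-5,81,15,0,0,0.005,-0.15]]'|tail -4; python3 d.py 583.8 27.1 34 83.4;python3 - <<'E'
from h import *
crop('side',(240,130,360,240),'e8.png',6)
E
```

```text
position: [0.5814, 0.0189, 0.069]
tool_rot: [-0.19, -3.133, 0.003]
ft_force: [0.2, -0.1, 0.6]
grip_width: 0.575
t 25.23 pos [581.4  18.9  69. ] yaw_y 83.0 tilt z [-0.003 -0.002 -1.   ] q7 1.48 gw 0.575 F [ 0.2 -0.1  0.6]
shift [-1.6  8.5 54. ] turn [-0.002 -0.003 -0.006]
```

View pics/e8.png

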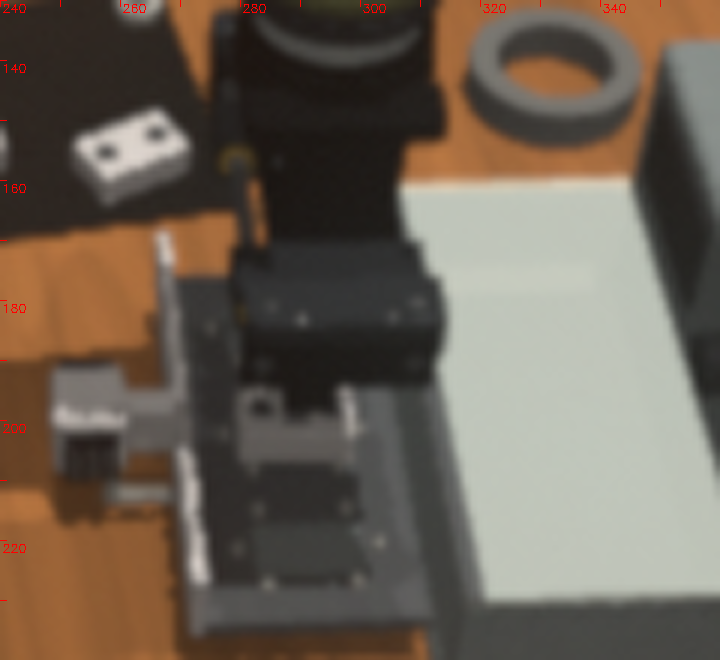

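```bash
python3 -m handwheel '[[0,0,0,0,0,0,-0.15],[0,0,0,0,0,0,-0.15]]'|tail -4; python3 d.py 583.8 27.1 34 83.4
```

```text
position: [0.5832, 0.0201, 0.0711]
tool_rot: [0.19, 3.135, -0.0]
ft_force: [-0.4, -0.2, 0.6]
grip_width: 0.572
t 25.52 pos [583.2  20.1  71.1] yaw_y 83.1 tilt z [ 0.001 -0.    -1.   ] q7 1.48 gw 0.572 F [-0.4 -0.2  0.6]
shift [ 0.3  7.  56.1] turn [ 0.     0.001 -0.006]
```

```bash
python3 -m handwheel '[[0,7,0,0,0,-0.006,-0.15],[0,7,15,0,0,-0.006,-0.15],[0,7,30,0,0,-0.006,-0.15],[0,7,42,0,0,-0.006,-0.15],[0,7,50,0,0,-0.006,-0.15],[0,7,56,0,0,-0.006,-0.15],[0,7,56,0,0,-0.006,-0.15],[0,7,56,0,0,-0.006,-0.15]]'|tail -4; python3 d.py 583.8 27.1 34 83.4; python3 -m handwheel '[[0,0,0,0,0,0,0.5],[0,0,0,0,0,0,1],[0,0,0,0,0,0,1],[0,0,0,0,0,0,1],[0,0,0,0,0,0,1],[0,0,0,0,0,0,1]]' 30|tail -3; python3 -m handwheel '[[0,0,-8,0,0,0,1],[0,0,-20,0,0,0,1],[0,0,-40,0,0,0,1],[0,0,-62,0,0,0,1],[0,0,-62,0,0,0,1]]'|tail -4; python3 d.py 456 -288 11 83.4
```

```text
position: [0.5843, 0.0279, 0.0152]
tool_rot: [0.179, 3.136, 0.0]
ft_force: [0.1, 0.4, 0.3]
grip_width: 0.577
t 26.52 pos [584.3  27.9  15.2] yaw_y 83.5 tilt z [ 0.001  0.    -1.   ] q7 1.5 gw 0.577 F [0.1 0.4 0.3]
shift [ 0.4 -0.8  0.2] turn [0.    0.001 0.001]
tool_rot: [0.179, 3.136, 0.0]
ft_force: [-0.3, -0.7, 3.0]
grip_width: 0.365
position: [0.586, 0.028, 0.0798]
tool_rot: [0.178, 3.131, 0.002]
ft_force: [0.8, 0.1, -0.7]
grip_width: 0.366
t 27.9 pos [586.   28.   79.8] yaw_y 83.5 tilt z [ 0.005  0.001 -1.   ] q7 1.47 gw 0.366 F [ 0.8  0.1 -0.7]
shift [  93.7 -328.9   86.7] turn [0.002 0.005 0.001]
```

```bash
python3 -m handwheel '[[5,-25,0,0,0,0,1],[15,-60,0,0,0,0,1],[25,-100,0,0,0,0,1],[37,-140,0,0,0,0,1],[50,-180,0,0,0,0,1],[65,-220,0,0,0,0,1],[80,-265,0,0,0,0,1],[90,-305,0,0,0,0,1],[93,-329,0,0,0,0,1],[93,-329,15,0,0,0,1],[93,-329,30,0,0,0,1],[93,-329,30,0,0,0,1]]'|tail -4; python3 d.py 456 -288 11 83.4
python3 - <<'E'
from h import *
crop('side',(210,200,370,360),'e9.png',4)
E
```

```text
position: [0.4531, -0.286, 0.0445]
tool_rot: [-0.175, -3.133, -0.003]
ft_force: [0.1, 0.0, -0.3]
grip_width: 0.365
t 29.4 pos [ 453.1 -286.    44.5] yaw_y 83.6 tilt z [-0.004  0.002 -1.   ] q7 2.12 gw 0.365 F [ 0.1  0.  -0.3]
shift [-3.3 -1.7 52.5] turn [ 0.002 -0.004  0.004]
```

View pics/e9.png

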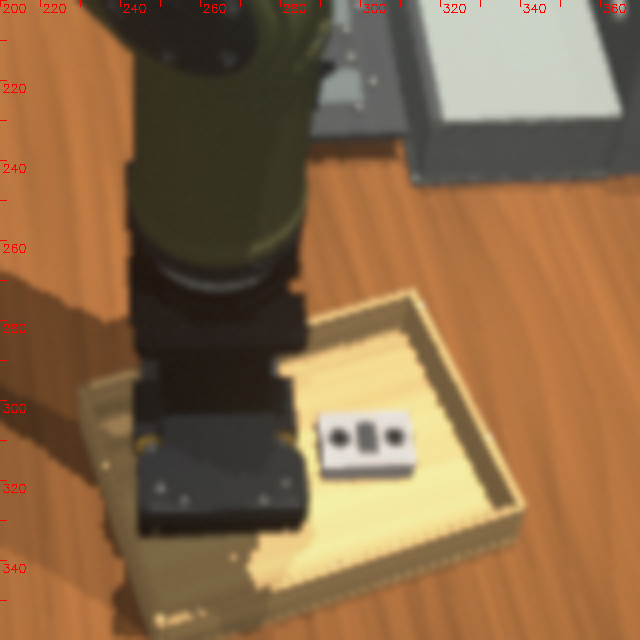

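```bash
python3 -m handwheel '[[-3,-2,20,0,0,0,1],[-3,-2,35,0,0,0,1],[-3,-2,45,0,0,0,1],[-3,-2,51,0,0,0,1],[-3,-2,51,0,0,0,1],[-3,-2,51,0,0,0,1]]'|tail -4;python3 -m handwheel '[[0,0,0,0,0,0,0.2],[0,0,0,0,0,0,-0.1],[0,0,0,0,0,0,-0.15],[0,0,0,0,0,0,-0.15],[0,0,-15,0,0,0,-0.15],[0,0,-40,0,0,0,-0.15],[0,0,-90,0,0,0,-0.15],[0,40,-110,0,0,0,-0.15],[0,90,-110,0,0,0,-0.15],[0,140,-110,0,0,0,-0.15],[0,190,-110,0,0,0,-0.15],[0,230,-110,0,0,0,-0.15]]'|tail -4
python3 - <<'E'
from h import *
a=ctrl.get_image('top')[:,:,::-1];b=ctrl.get_image('side')[:,:,::-1]
cv2.imwrite('pics/top3.png',a);cv2.imwrite('pics/side3.png',b)
E
```

```text
position: [0.4572, -0.291, -0.0038]
tool_rot: [0.179, 3.136, -0.0]
ft_force: [0.8, -0.8, 0.0]
grip_width: 0.363
position: [0.4834, -0.0603, 0.107]
tool_rot: [0.177, 3.135, 0.001]
ft_force: [0.1, 0.0, -0.3]
grip_width: 0.574
```

View pics/top3.png

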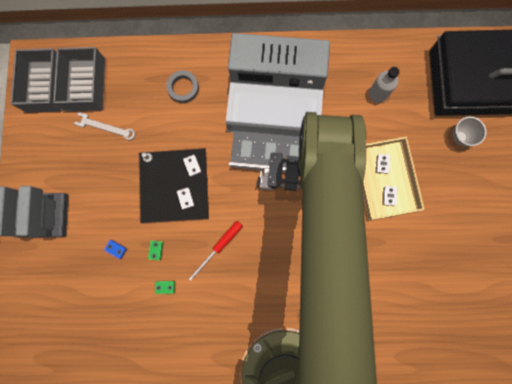

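View pics/side3.png

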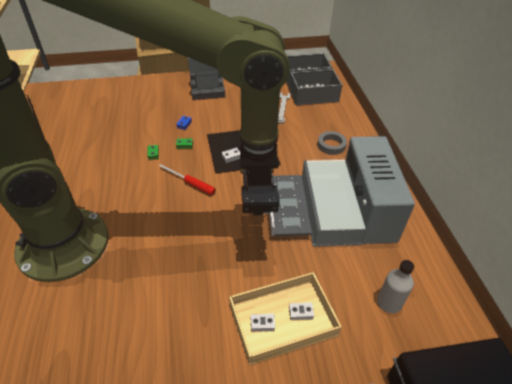

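```bash
cat > bl.py <<'E'
from seg import *
import sys
a=cv2.imread(sys.argv[1])
for A,c in white(a,(150,143,207,218),140):
      P=onz('top',c[:,0],.021);r=cv2.minAreaRect((P[:,:2]*1000).astype(np.float32))
      M=cv2.moments(c);q=onz('top',[[M['m10']/M['m00'],M['m01']/M['m00']]],.021)
      print('  blank mm',r,q.round(4),'area',A)
E
python3 bl.py pics/top3.png
python3 - <<'E'
from h import *
b=cv2.imread('pics/side3.png');a=cv2.imread('pics/top3.png')
crop('side',(195,120,295,180),'f1.png',6,b);crop('top',(130,140,220,230),'f2.png',6,a)
E
```

```text
blank mm ((458.8730163574219, 259.7069396972656), (52.073638916015625, 33.85951232910156), 17.199323654174805) [[0.4585 0.2596 0.021 ]] area 211.0
  blank mm ((549.1659545898438, 242.45753479003906), (51.682830810546875, 33.91966247558594), 21.223312377929688) [[0.549  0.2425 0.021 ]] area 202.0
```

View pics/f2.png

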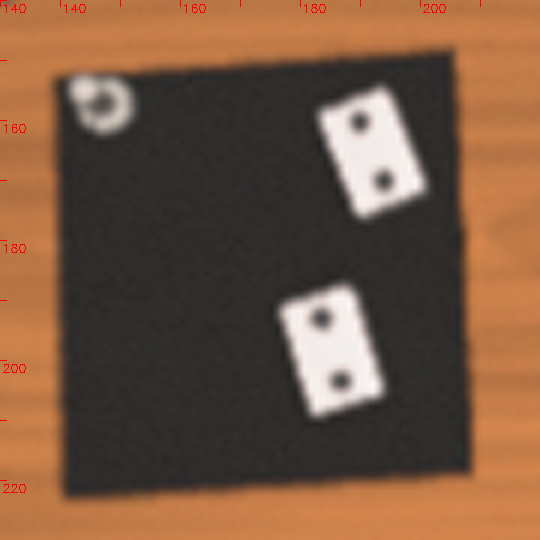

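```bash
python3 d.py 549 242.5 90 111.3
```

```text
t 31.8 pos [483.8 -57.1 106.7] yaw_y 83.9 tilt z [ 0.001  0.002 -1.   ] q7 1.55 gw 0.576 F [ 0.2 -0.7 -0.7]
shift [-33.  304.7  36.5] turn [ 0.002  0.002 -0.478]
```

```bash
python3 -m handwheel '[[-4,35,0,0,0,-0.06,-0.15],[-8,80,0,0,0,-0.12,-0.15],[-12,125,0,0,0,-0.18,-0.15],[-16,170,0,0,0,-0.24,-0.15],[-20,215,0,0,0,-0.3,-0.15],[-26,260,0,0,0,-0.36,-0.15],[-30,290,0,0,0,-0.42,-0.15],[-33,305,10,0,0,-0.478,-0.15],[-33,305,25,0,0,-0.478,-0.15],[-33,305,36,0,0,-0.478,-0.15],[-33,305,36,0,0,-0.478,-0.15],[-33,305,36,0,0,-0.478,-0.15]]'|tail -4; python3 d.py 549 242.5 7 111.3;python3 - <<'E'
from h import *
b=ctrl.get_image('side')[:,:,::-1]
crop('side',(195,90,315,190),'f3.png',6,b)
E
```

```text
position: [0.5507, 0.2363, 0.0702]
tool_rot: [-0.567, 3.089, 0.0]
ft_force: [0.3, 0.5, 0.1]
grip_width: 0.579
t 33.3 pos [550.7 236.3  70.2] yaw_y 110.8 tilt z [ 0.001  0.    -1.   ] q7 1.55 gw 0.579 F [0.3 0.5 0.1]
shift [-0.5  6.4 82.2] turn [-0.     0.001 -0.009]
```

View pics/f3.png

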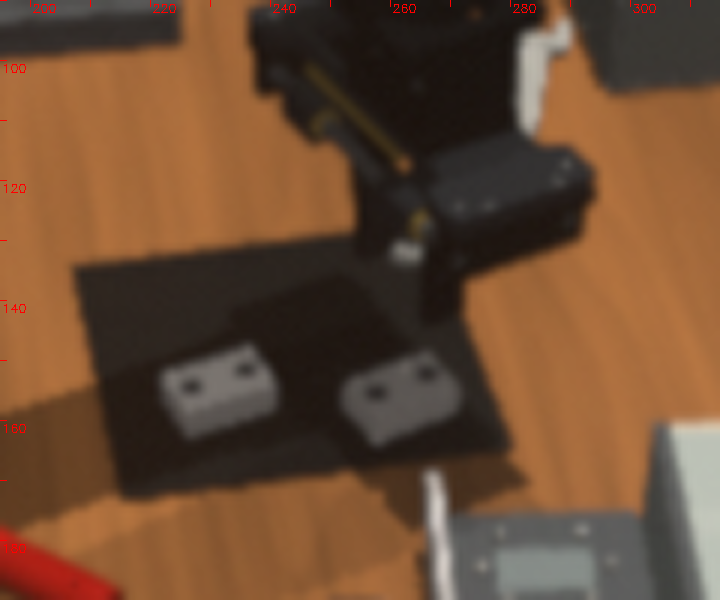

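```bash
python3 -m handwheel '[[-0.5,6.4,15,0,0,-0.009,-0.15],[-0.5,6.4,35,0,0,-0.009,-0.15],[-0.5,6.4,50,0,0,-0.009,-0.15],[-0.5,6.4,62,0,0,-0.009,-0.15],[-0.5,6.4,70,0,0,-0.009,-0.15],[-0.5,6.4,70,0,0,-0.009,-0.15]]'|tail -4; python3 d.py 549 242.5 7 111.3;python3 - <<'E'
from h import *
b=ctrl.get_image('side')[:,:,::-1]
crop('side',(195,90,315,190),'f4.png',6,b)
E
```

```text
position: [0.5483, 0.2429, -0.0009]
tool_rot: [0.582, -3.086, 0.001]
ft_force: [-0.4, -0.3, -0.7]
grip_width: 0.576
t 34.1 pos [548.3 242.9  -0.9] yaw_y 111.4 tilt z [-0.001 -0.001 -1.   ] q7 1.56 gw 0.576 F [-0.4 -0.3 -0.7]
shift [-0.6 -0.7 11.1] turn [-0.    -0.001  0.001]
```

View pics/f4.png

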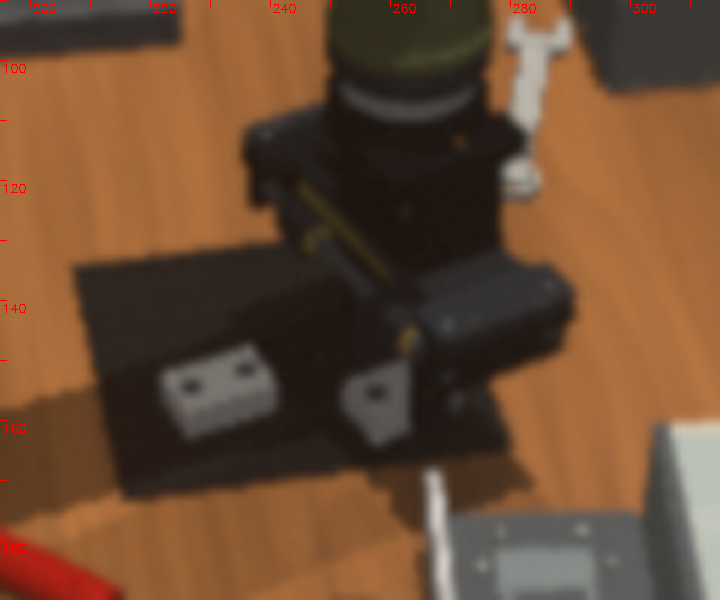

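```bash
python3 -m handwheel '[[-0.5,-0.5,5,0,0,0,-0.15],[-0.5,-0.5,10,0,0,0,-0.15],[-0.5,-0.5,11,0,0,0,-0.15],[-0.5,-0.5,11,0,0,0,-0.15],[-0.5,-0.5,11,0,0,0,0.4],[-0.5,-0.5,11,0,0,0,1],[-0.5,-0.5,11,0,0,0,1],[-0.5,-0.5,11,0,0,0,1],[-0.5,-0.5,11,0,0,0,1],[-0.5,-0.5,11,0,0,0,1]]' 35|tail -4; python3 d.py 549 242.5 7 111.3; python3 -m handwheel '[[0,0,-8,0,0,0,1],[0,0,-20,0,0,0,1],[0,0,-50,0,0,0,1],[0,0,-90,0,0,0,1],[0,0,-90,0,0,0,1]]'|tail -4; python3 d.py 588 92.5 90 83.4
```

```text
position: [0.5493, 0.2429, -0.0111]
tool_rot: [-0.583, 3.087, 0.0]
ft_force: [-1.0, -0.7, 1.3]
grip_width: 0.363
t 35.4 pos [549.3 242.9 -11.1] yaw_y 111.4 tilt z [ 0.  0. -1.] q7 1.56 gw 0.363 F [-1.  -0.7  1.3]
shift [ 0.5 -0.2  0.9] turn [-0.     0.     0.001]
position: [0.5522, 0.2442, 0.0835]
tool_rot: [-0.581, 3.079, 0.004]
ft_force: [-0.9, -0.2, -1.0]
grip_width: 0.366
t 36.02 pos [552.2 244.2  83.5] yaw_y 111.4 tilt z [ 0.007  0.004 -1.   ] q7 1.54 gw 0.366 F [-0.9 -0.2 -1. ]
shift [  22.1 -154.3   12.2] turn [0.003 0.008 0.488]
```

Blank B is gripped (opening 0.366). I'll measure the tray's stations while the arm is clear of them.

Run:
```python
from h import *
a=ctrl.get_image('top')[:,:,::-1];b=ctrl.get_image('side')[:,:,::-1]
cv2.imwrite('pics/top4.png',a);cv2.imwrite('pics/side4.png',b)
crop('top',(220,115,320,195),'g1.png',8,a)
crop('side',(245,165,345,245),'g2.png',8,b)
crop('side',(190,80,320,170),'g3.png',6,b)
```

```text
(no output)
```

View pics/g1.png

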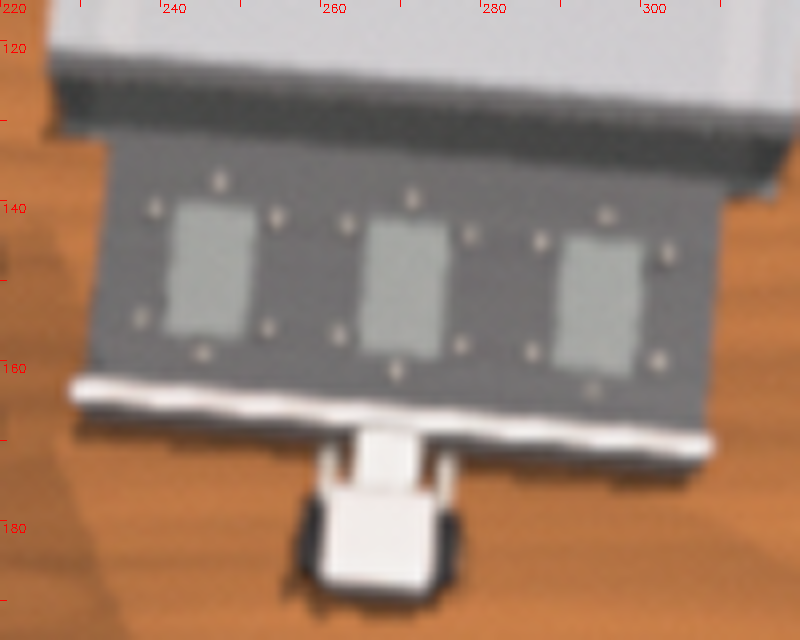

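View pics/g2.png

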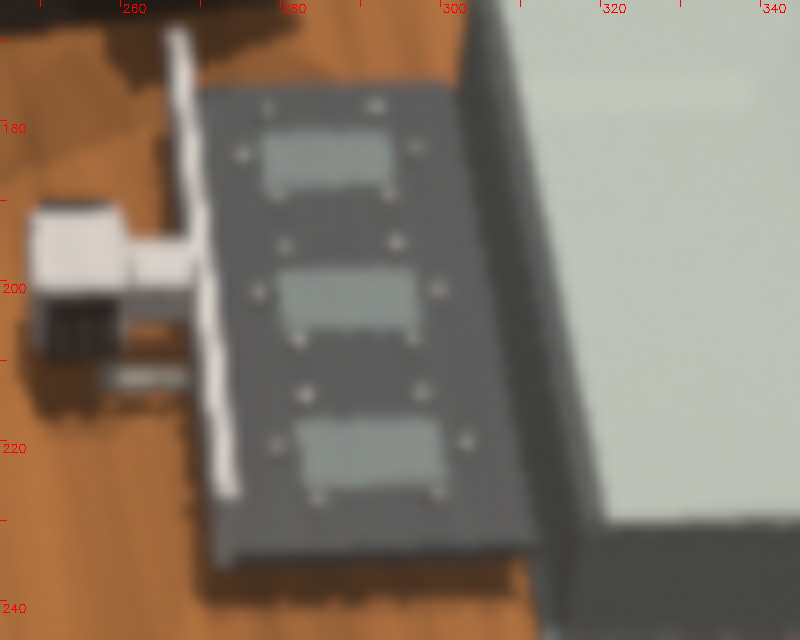

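View pics/g3.png

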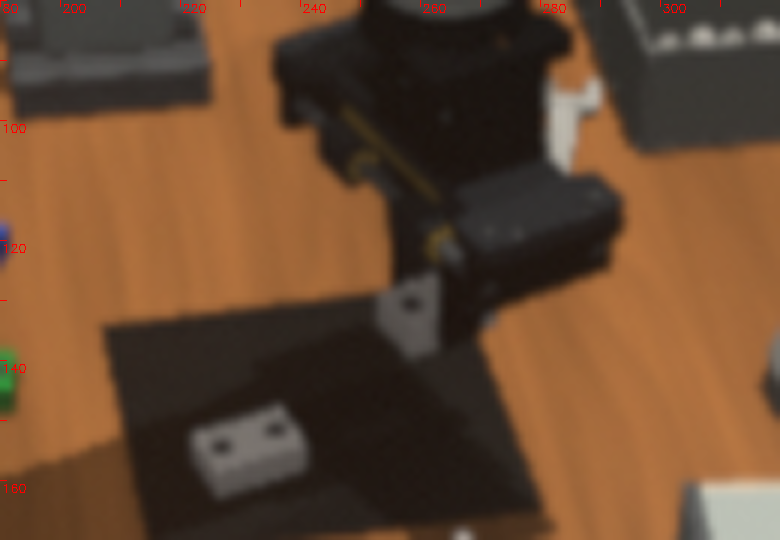

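```bash
python3 - <<'E'
from h import *
np.set_printoptions(precision=4,suppress=True)
T=[[(220,181),(204,352),(155,207),(277,218),(141,317),(268,328)],[(412,199),(397,370),(347,223),(470,235),(339,334),(461,345)],[(606,216),(592,390),(541,240),(669,252),(532,351),(658,361)]]
S=[[(416,147),(242,153),(376,106),(391,194),(267,108),(279,194)],[(439,289),(258,292),(397,242),(412,338),(284,246),(298,339)],[(466,440),(277,445),(422,391),(439,492),(305,394),(318,498)]]
C=[]
for t,s in zip(T,S):
    tt=np.array(t)/8+[220,115]-np.array([.44,.44]);ss=np.array(s)/8+[245,165]-np.array([.44,.44])
    q=tri(tt,ss);print(q.mean(0), 'top@35',onz('top',tt,.035).mean(0),'side@35',onz('side',ss,.035).mean(0)); C.append(q.mean(0))
    x=q[0,:2]-q[1,:2];print(' yaw',np.degrees(np.arctan2(x[1],x[0])))
d=C[0]-C[2];print(np.degrees(np.arctan2(-d[0],d[1])),np.linalg.norm(d[:2])/2)
E
python3 d.py 588 92.5 90 83.4
```

```text
[0.5896 0.0927 0.0352 0.0009] top@35 [0.5901 0.0927 0.035 ] side@35 [0.5892 0.0927 0.035 ]
 yaw -5.639093664867454
[0.5823 0.0275 0.0346 0.0015] top@35 [0.5829 0.0275 0.035 ] side@35 [0.5814 0.027  0.035 ]
 yaw -5.816314059197389
[ 0.5752 -0.0381  0.0344  0.0014] top@35 [ 0.5757 -0.038   0.035 ] side@35 [ 0.5743 -0.0387  0.035 ]
 yaw -6.005032270901688
-6.325067888430229 0.06576302199695319
t 36.12 pos [549.3 243.1  79.5] yaw_y 111.4 tilt z [ 0.001  0.001 -1.   ] q7 1.54 gw 0.366 F [-0.7 -0.1 -1.1]
shift [  18.9 -154.3    8.4] turn [0.001 0.001 0.488]
```

```bash
python3 d.py 589.5 92.7 80 83.6; python3 -m handwheel '[[3,-20,0,0,0,0.06,1],[6,-45,0,0,0,0.12,1],[9,-70,0,0,0,0.18,1],[12,-95,0,0,0,0.24,1],[14,-115,0,0,0,0.3,1],[16,-135,0,0,0,0.36,1],[18,-150,0,0,0,0.42,1],[18,-154,0,0,0,0.485,1],[18,-154,10,0,0,0.485,1],[18,-154,18,0,0,0.485,1],[18,-154,18,0,0,0.485,1],[18,-154,18,0,0,0.485,1]]'|tail -4;python3 d.py 589.5 92.7 37 83.6
```

```text
t 36.12 pos [549.3 243.1  79.5] yaw_y 111.4 tilt z [ 0.001  0.001 -1.   ] q7 1.54 gw 0.366 F [-0.7 -0.1 -1.1]
shift [  17.5 -154.7   18.4] turn [0.001 0.001 0.485]
position: [0.5886, 0.0932, 0.0607]
tool_rot: [-0.174, -3.137, -0.0]
ft_force: [-0.7, -1.2, -0.6]
grip_width: 0.363
t 37.62 pos [588.6  93.2  60.7] yaw_y 83.6 tilt z [-0.  0. -1.] q7 1.36 gw 0.363 F [-0.7 -1.2 -0.6]
shift [-1.  -0.4 42.7] turn [ 0.    -0.     0.001]
```

```bash
python3 -m handwheel '[[-1,-0.5,12,0,0,0,1],[-1,-0.5,24,0,0,0,1],[-1,-0.5,34,0,0,0,1],[-1,-0.5,36,0,0,0,1],[-1,-0.5,36,0,0,0,1],[-1,-0.5,36,0,0,0,1]]'|tail -4;python3 d.py 589.5 92.7 36 83.6;python3 - <<'E'
from h import *
b=ctrl.get_image('side')[:,:,::-1]
crop('side',(235,125,355,225),'g4.png',6,b)
E
```

```text
position: [0.59, 0.0924, 0.0252]
tool_rot: [0.175, 3.136, 0.0]
ft_force: [-0.5, 0.3, -0.4]
grip_width: 0.365
t 38.38 pos [590.   92.4  25.2] yaw_y 83.6 tilt z [ 0.001  0.    -1.   ] q7 1.38 gw 0.365 F [-0.5  0.3 -0.4]
shift [0.5 0.3 8.2] turn [ 0.     0.001 -0.   ]
```

View pics/g4.png

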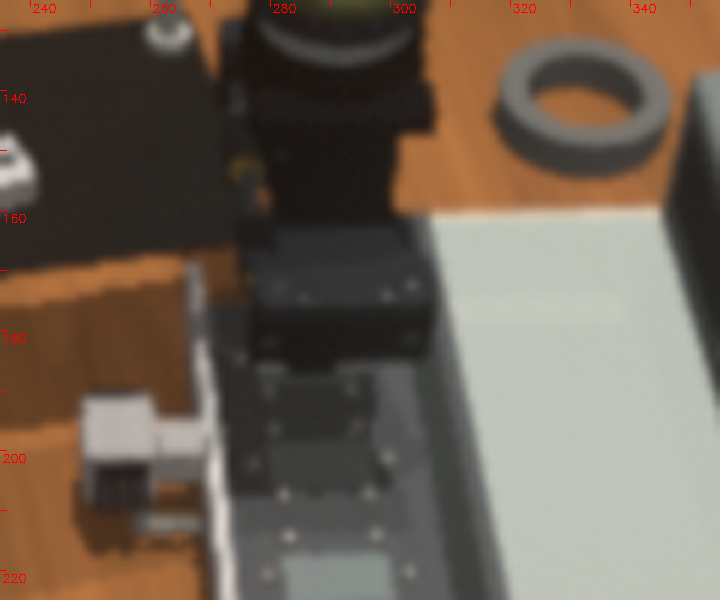

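```bash
python3 -m handwheel '[[0.5,0.3,2,0,0,0,1],[0.5,0.3,4,0,0,0,1],[0.5,0.3,6,0,0,0,1],[0.5,0.3,6,0,0,0,1]]'|sed -n '2p;4p';python3 -m handwheel '[[0,0,1,0,0,0,1],[0,0,2,0,0,0,1],[0,0,2,0,0,0,1]]'|sed -n '2p;4p'
```

```text
position: [0.5889, 0.0927, 0.0185]
ft_force: [0.4, 1.0, -0.7]
position: [0.5891, 0.0927, 0.0167]
ft_force: [1.2, -0.1, -0.7]
```

```bash
python3 -m handwheel '[[0,0,0,0,0,0,0.2],[0,0,0,0,0,0,0.1],[0,0,0,0,0,0,-0.1],[0,0,0,0,0,0,-0.15],[0,0,-8,0,0,0,-0.15],[0,0,-25,0,0,0,-0.15],[0,0,-60,0,0,0,-0.15],[0,0,-80,0,0,0,-0.15],[0,40,-80,0,0,0,-0.15],[0,90,-80,0,0,0,-0.15],[0,130,-80,0,0,0,-0.15],[0,150,-80,0,0,0,-0.15]]'|tail -4
python3 - <<'E'
from h import *
a=ctrl.get_image('top')[:,:,::-1];b=ctrl.get_image('side')[:,:,::-1]
cv2.imwrite('pics/top5.png',a)
crop('top',(220,115,320,195),'g5.png',8,a);crop('side',(245,165,345,245),'g6.png',8,b)
E
python3 bl.py pics/top5.png
```

```text
position: [0.6054, 0.2449, 0.0972]
tool_rot: [0.17, 3.137, 0.002]
ft_force: [-0.4, 0.3, 0.3]
grip_width: 0.573
```

View pics/g5.png

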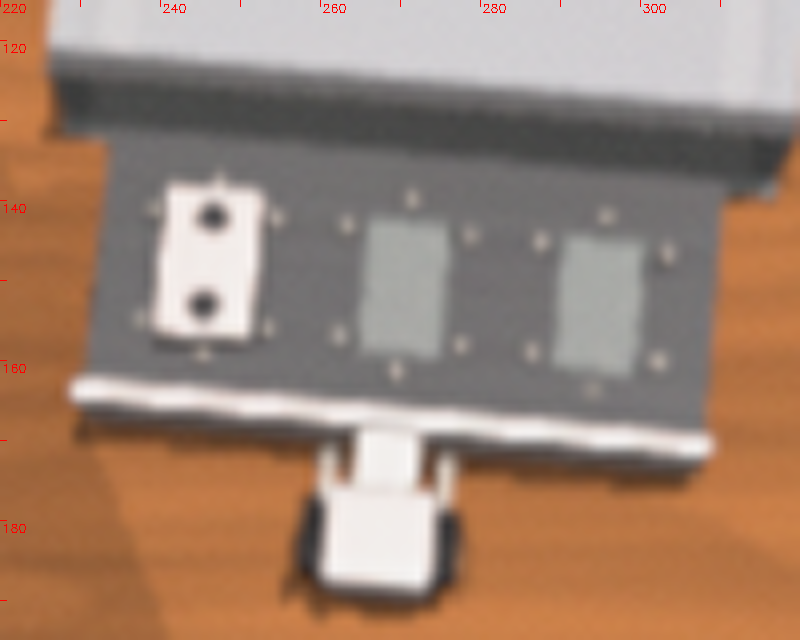

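View pics/g6.png

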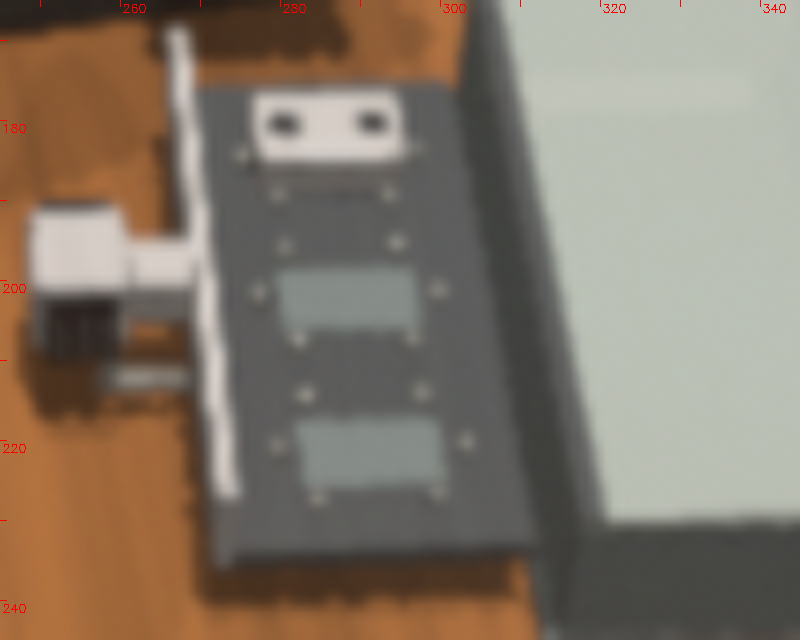

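```bash
python3 -m handwheel '[[20,-40,0,0,0,0,-0.15],[40,-90,0,0,0,0,-0.15],[60,-130,0,0,0,0,-0.15],[80,-160,0,0,0,0,-0.15],[80,-160,0,0,0,0,-0.15]]'|tail -4
python3 - <<'E'
from h import *
np.set_printoptions(precision=4,suppress=True)
a=ctrl.get_image('top')[:,:,::-1]
cv2.imwrite('pics/top6.png',a)
t=np.array([[208.5,261.8]])/8+[220,115]-.44;s=np.array([[329.8,126.5]])/8+[245,165]-.44
print(tri(t,s),onz('top',t,.048))
E
python3 bl.py pics/top6.png;python3 d.py 459 259.7 90 107.2
```

```text
position: [0.5069, 0.0865, 0.0969]
tool_rot: [-0.187, -3.135, 0.001]
ft_force: [0.5, -0.6, 0.5]
grip_width: 0.573
[[0.589  0.0929 0.0463 0.0002]] [[0.5887 0.0928 0.048 ]]
  blank mm ((458.96539306640625, 259.583740234375), (52.081233978271484, 33.64310073852539), 17.466020584106445) [[0.4585 0.2596 0.021 ]] area 209.0
t 41.58 pos [508.1  88.7  97.2] yaw_y 83.3 tilt z [ 0.001  0.    -1.   ] q7 1.27 gw 0.578 F [0.1 0.3 0.6]
shift [ 68.7 164.1  26.3] turn [ 0.     0.001 -0.417]
```

View pics/top6.png

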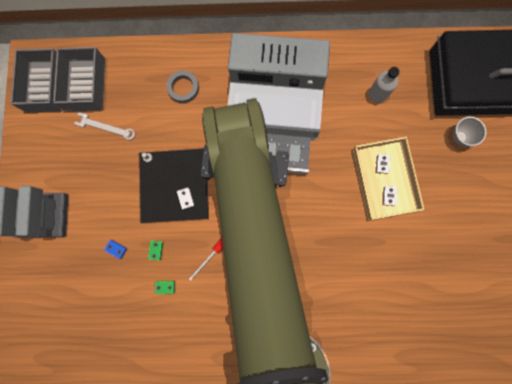

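Blank B is seated: (589.0,92.9) against the station at (589.5,92.7), and as high as the finished jaws sat. Blank A is unchanged at (459,260).

```bash
python3 -m handwheel '[[8,20,0,0,0,-0.05,-0.15],[18,45,0,0,0,-0.1,-0.15],[28,75,0,0,0,-0.16,-0.15],[40,105,0,0,0,-0.22,-0.15],[52,130,0,0,0,-0.28,-0.15],[62,150,0,0,0,-0.34,-0.15],[68,164,0,0,0,-0.417,-0.15],[68,164,15,0,0,-0.417,-0.15],[68,164,26,0,0,-0.417,-0.15],[68,164,26,0,0,-0.417,-0.15],[68,164,26,0,0,-0.417,-0.15]]'|tail -4;python3 d.py 458.7 259.6 8 107.3
```

```text
position: [0.4595, 0.2615, 0.0707]
tool_rot: [0.475, -3.105, 0.0]
ft_force: [-0.2, -0.2, -0.3]
grip_width: 0.576
t 42.95 pos [459.5 261.5  70.7] yaw_y 107.4 tilt z [ 0. -0. -1.] q7 1.34 gw 0.576 F [-0.2 -0.2 -0.3]
shift [ 1.4 -1.6 81.7] turn [-0.    -0.     0.002]
```

```bash
python3 -m handwheel '[[1,-1.5,15,0,0,0,-0.15],[1,-1.5,35,0,0,0,-0.15],[1,-1.5,50,0,0,0,-0.15],[1,-1.5,55,0,0,0,-0.15],[1,-1.5,55,0,0,0,-0.15]]'|tail -4;python3 d.py 458.7 259.6 8 107.3
python3 - <<'E'
from h import *
b=ctrl.get_image('side')[:,:,::-1]
crop('side',(175,90,295,190),'g7.png',6,b)
E
```

```text
position: [0.4586, 0.2604, 0.0155]
tool_rot: [0.477, -3.105, 0.0]
ft_force: [0.4, -0.7, 0.5]
grip_width: 0.578
t 43.58 pos [458.6 260.4  15.5] yaw_y 107.5 tilt z [-0. -0. -1.] q7 1.36 gw 0.578 F [ 0.4 -0.7  0.5]
shift [ 0.2 -0.7 26.5] turn [-0.    -0.     0.003]
```

View pics/g7.png

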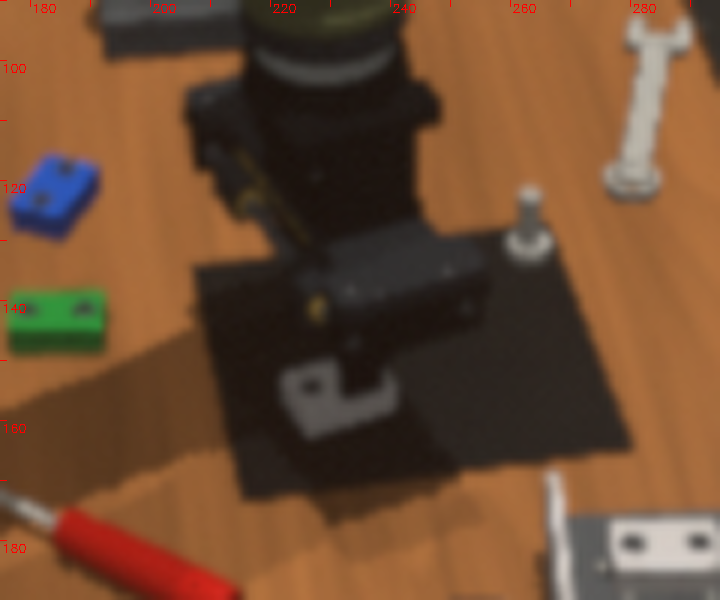

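```bash
python3 -m handwheel '[[0,-0.5,12,0,0,0,-0.15],[0,-0.5,20,0,0,0,-0.15],[0,-0.5,26,0,0,0,-0.15],[0,-0.5,26,0,0,0,-0.15],[0,-0.5,26,0,0,0,0.4],[0,-0.5,26,0,0,0,1],[0,-0.5,26,0,0,0,1],[0,-0.5,26,0,0,0,1],[0,-0.5,26,0,0,0,1],[0,-0.5,26,0,0,0,1]]' 35|tail -4; python3 d.py 458.7 259.6 8 107.3; python3 -m handwheel '[[0,0,-8,0,0,0,1],[0,0,-20,0,0,0,1],[0,0,-50,0,0,0,1],[0,0,-90,0,0,0,1],[0,0,-90,0,0,0,1]]'|tail -4; python3 d.py 582.4 27.4 90 83.6;  python3 d.py 575.2 -38.1 90 83.6
```

```text
position: [0.4591, 0.2602, -0.0099]
tool_rot: [-0.478, 3.105, 0.0]
ft_force: [-0.5, -0.1, 2.5]
grip_width: 0.361
t 44.88 pos [459.1 260.2  -9.9] yaw_y 107.5 tilt z [ 0.  0. -1.] q7 1.37 gw 0.361 F [-0.5 -0.1  2.5]
shift [ 0.5 -0.5  1.1] turn [0.    0.001 0.003]
position: [0.4614, 0.2616, 0.0839]
tool_rot: [-0.476, 3.098, 0.006]
ft_force: [-0.2, -1.0, -1.0]
grip_width: 0.36
t 45.5 pos [461.4 261.6  83.9] yaw_y 107.5 tilt z [ 0.006  0.005 -1.   ] q7 1.34 gw 0.36 F [-0.2 -1.  -1. ]
shift [ -44.9 -259.7   12.6] turn [0.004 0.007 0.417]
t 45.5 pos [461.4 261.6  83.9] yaw_y 107.5 tilt z [ 0.006  0.005 -1.   ] q7 1.34 gw 0.36 F [-0.2 -1.  -1. ]
shift [ -18.4 -320.1   12.3] turn [0.004 0.007 0.417]
```

```bash
python3 -m handwheel '[[-1,-25,0,0,0,0.05,1],[-3,-55,0,0,0,0.1,1],[-5,-90,0,0,0,0.15,1],[-8,-125,0,0,0,0.2,1],[-10,-160,0,0,0,0.25,1],[-12,-195,0,0,0,0.3,1],[-14,-230,0,0,0,0.34,1],[-16,-265,0,0,0,0.38,1],[-18,-295,0,0,0,0.417,1],[-18,-320,0,0,0,0.417,1],[-18,-320,0,0,0,0.417,1],[-18,-320,0,0,0,0.417,1]]'|tail -4;python3 -m handwheel '[[0,0,12,0,0,0,1],[0,0,20,0,0,0,1],[0,0,20,0,0,0,1]]'|tail -1;python3 d.py 575.2 -38.1 43 83.6
```

```text
position: [0.5712, -0.0403, 0.079]
tool_rot: [-0.178, -3.135, -0.0]
ft_force: [1.4, 1.0, -1.8]
grip_width: 0.368
grip_width: 0.363
t 47.38 pos [571.1 -39.2  58.5] yaw_y 83.7 tilt z [-0.002 -0.    -1.   ] q7 1.6 gw 0.363 F [-0.3 -0.1 -0.7]
shift [-4.   1.5 34.5] turn [-0.    -0.002  0.001]
```

```bash
python3 -m handwheel '[[-4,1.5,12,0,0,0,1],[-4,1.5,24,0,0,0,1],[-4,1.5,32,0,0,0,1],[-4,1.5,34,0,0,0,1],[-4,1.5,34,0,0,0,1],[-4,1.5,34,0,0,0,1]]'|tail -4;python3 d.py 575.2 -38.1 36.5 83.6;python3 - <<'E'
from h import *
b=ctrl.get_image('side')[:,:,::-1]
crop('side',(235,125,355,245),'g8.png',6,b)
E
```

```text
position: [0.5767, -0.0388, 0.0262]
tool_rot: [0.176, 3.136, 0.0]
ft_force: [-0.1, 0.4, -0.6]
grip_width: 0.363
t 48.12 pos [576.7 -38.8  26.2] yaw_y 83.6 tilt z [ 0.001  0.    -1.   ] q7 1.62 gw 0.363 F [-0.1  0.4 -0.6]
shift [1.6 0.5 8.7] turn [ 0.     0.001 -0.   ]
```

View pics/g8.png

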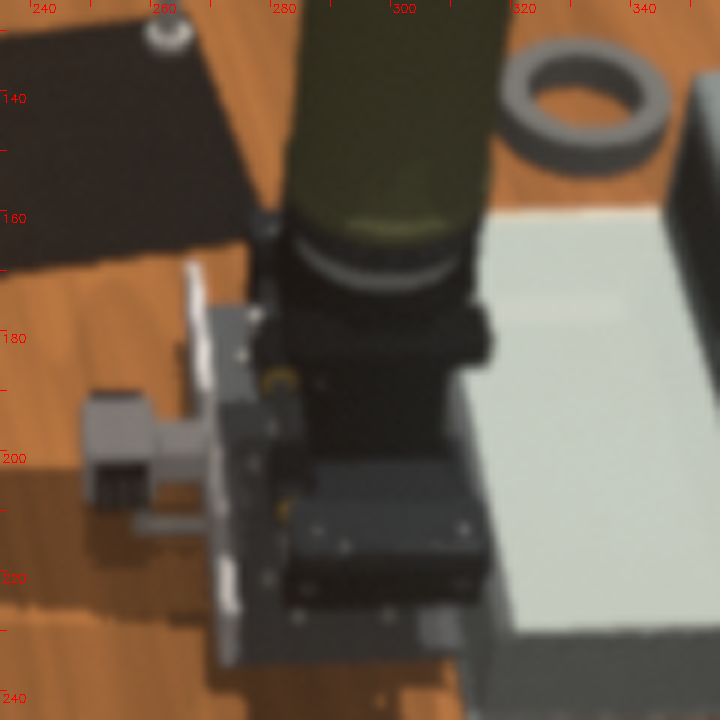

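```bash
python3 -m handwheel '[[1.5,0.5,0,0,0,0,1],[1.5,0.5,0,0,0,0,1]]'|tail -4;python3 d.py 575.2 -38.1 36.5 83.6
```

```text
position: [0.5748, -0.0379, 0.0259]
tool_rot: [0.175, 3.136, 0.0]
ft_force: [0.5, -0.0, -0.5]
grip_width: 0.359
t 48.42 pos [574.8 -37.9  25.9] yaw_y 83.6 tilt z [ 0.  0. -1.] q7 1.62 gw 0.359 F [ 0.5 -0.  -0.5]
shift [-0.4 -0.1  8.4] turn [0. 0. 0.]
```

```bash
python3 -m handwheel '[[0,0,2,0,0,0,1],[0,0,4,0,0,0,1],[0,0,6,0,0,0,1],[0,0,6,0,0,0,1]]'|sed -n '2p;4p';python3 -m handwheel '[[0,0,1,0,0,0,1],[0,0,2,0,0,0,1],[0,0,2,0,0,0,1]]'|sed -n '2p;4p'; python3 -m handwheel '[[0,0,0,0,0,0,0.2],[0,0,0,0,0,0,0.1],[0,0,0,0,0,0,-0.1],[0,0,0,0,0,0,-0.15],[0,0,-8,0,0,0,-0.15],[0,0,-25,0,0,0,-0.15],[0,0,-60,0,0,0,-0.15],[0,0,-90,0,0,0,-0.15],[0,-50,-100,0,0,0,-0.15],[0,-110,-100,0,0,0,-0.15],[0,-170,-100,0,0,0,-0.15],[0,-210,-100,0,0,0,-0.15]]'|tail -4
python3 - <<'E'
from h import *
a=ctrl.get_image('top')[:,:,::-1];b=ctrl.get_image('side')[:,:,::-1]
crop('top',(220,115,320,195),'h1.png',8,a);crop('side',(245,165,345,245),'h2.png',8,b)
E
```

```text
position: [0.5747, -0.0381, 0.0195]
ft_force: [0.5, 0.3, -0.5]
position: [0.5748, -0.0381, 0.0177]
ft_force: [0.5, 0.5, -0.2]
position: [0.5508, -0.2506, 0.1197]
tool_rot: [0.18, 3.134, -0.002]
ft_force: [0.5, -0.6, -0.7]
grip_width: 0.573
```

View pics/h1.png

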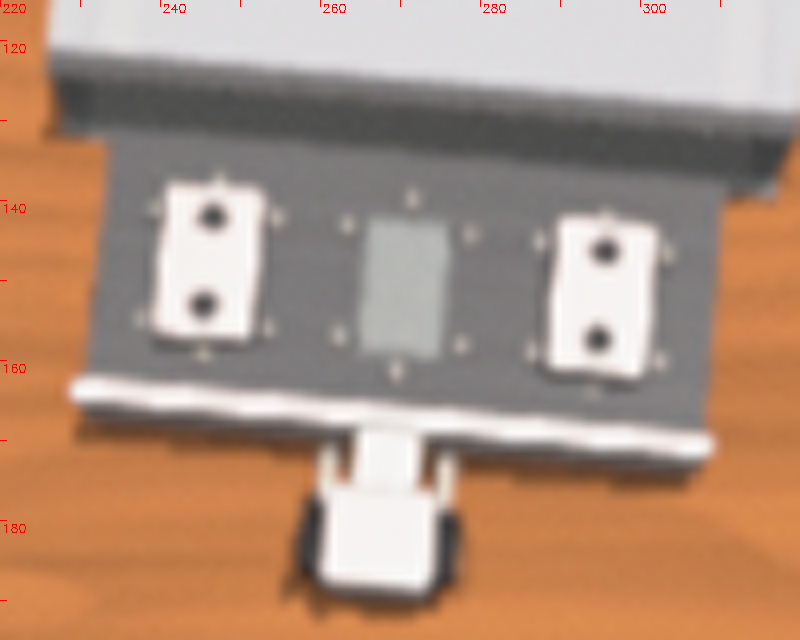

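View pics/h2.png

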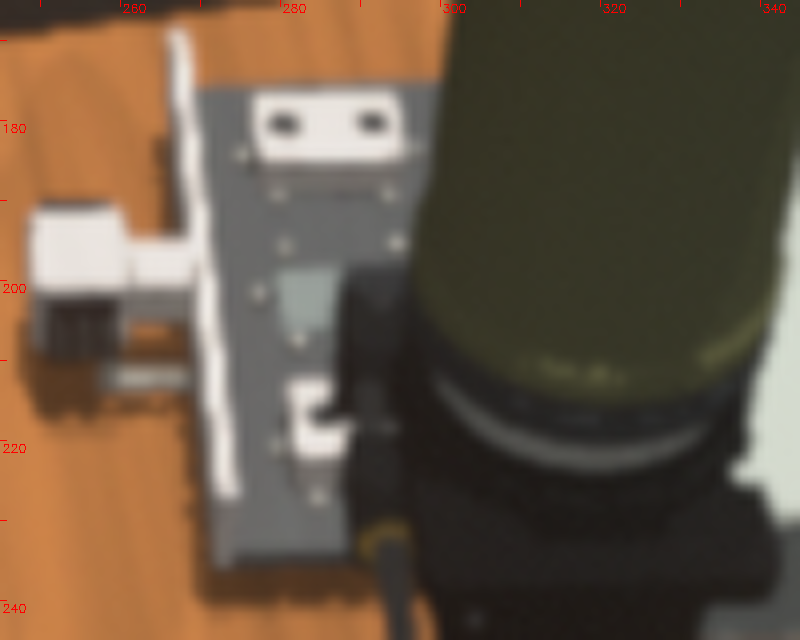

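Blank A's top view matches how the finished jaw sat there, centre (294.8,151.6). I'll shut the fingers and move to in front of the grip, with another check from the side on the way.

```bash
python3 d.py 450 42.2 110 83.5
```

```text
t 50.9 pos [ 549.6 -254.   119.7] yaw_y 83.1 tilt z [ 0.001 -0.004 -1.   ] q7 1.98 gw 0.574 F [-0.4 -0.8  0.2]
shift [134.6 282.1  27.3] turn [-0.004  0.002 -0.007]
```

```bash
python3 -m handwheel '[[25,30,0,0,0,0,0.3],[55,70,0,0,0,0,0.6],[85,115,0,0,0,0,1],[110,160,0,0,0,0,1],[125,205,0,0,0,0,1],[135,245,0,0,0,0,1],[135,282,0,0,0,-0.007,1],[135,282,27,0,0,-0.007,1],[135,282,27,0,0,-0.007,1],[135,282,27,0,0,-0.007,1]]' 20|tail -4;python3 d.py 450 42.2 30 83.5;  python3 - <<'E'
from h import *
np.set_printoptions(precision=4,suppress=True)
a=ctrl.get_image('top')[:,:,::-1];b=ctrl.get_image('side')[:,:,::-1]
cv2.imwrite('pics/top7.png',a);cv2.imwrite('pics/side7.png',b)
crop('side',(215,135,345,245),'h3.png',6,b)
t=np.array([[602,296]])/8+[220,115]-.44
print(onz('top',t,.048))
E
```

```text
position: [0.4492, 0.0484, 0.0919]
tool_rot: [0.165, 3.136, 0.001]
ft_force: [0.4, -0.2, 0.5]
grip_width: 0.007
t 52.15 pos [449.2  48.4  91.9] yaw_y 84.0 tilt z [ 0.001  0.    -1.   ] q7 1.29 gw 0.007 F [ 0.4 -0.2  0.5]
shift [-1.3 -6.2 80.9] turn [0.001 0.001 0.008]
[[ 0.5745 -0.0379  0.048 ]]
```

View pics/h3.png

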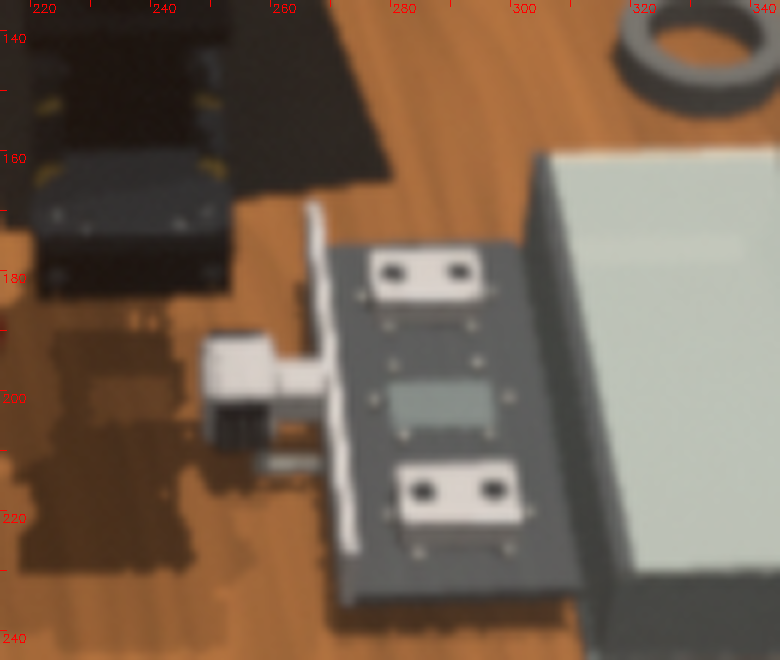

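View pics/top7.png

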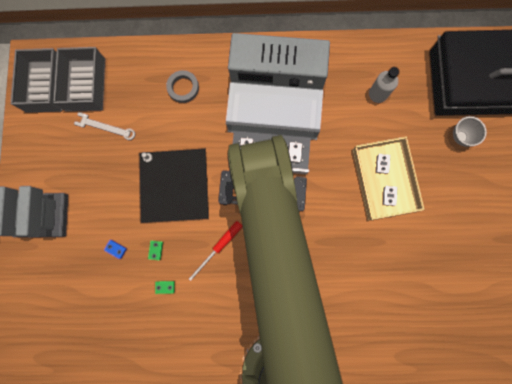

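Both blanks sit flat at side (285,180) and (291,215), the finished jaws are in the box and the mat is empty. Lowering in front of the grip.

```bash
python3 -m handwheel '[[-1,-6,20,0,0,0.008,1],[-1,-6,40,0,0,0.008,1],[-1,-6,60,0,0,0.008,1],[-1,-6,75,0,0,0.008,1],[-1,-6,77,0,0,0.008,1],[-1,-6,77,0,0,0.008,1],[-1,-6,77,0,0,0.008,1]]'|tail -4;python3 d.py 466 40.4 34 83.6;python3 d.py 601 24.8 34 83.6
```

```text
position: [0.4499, 0.0426, 0.0145]
tool_rot: [0.177, 3.135, 0.001]
ft_force: [-0.8, 0.1, -0.5]
grip_width: 0.003
t 53.12 pos [449.9  42.6  14.5] yaw_y 83.5 tilt z [ 0.002  0.001 -1.   ] q7 1.34 gw 0.003 F [-0.8  0.1 -0.5]
shift [-16.3  -0.4  -0.4] turn [ 0.001  0.001 -0.001]
t 53.12 pos [449.9  42.6  14.5] yaw_y 83.5 tilt z [ 0.002  0.001 -1.   ] q7 1.34 gw 0.003 F [-0.8  0.1 -0.5]
shift [-152.2   -0.7   -0.2] turn [ 0.001  0.001 -0.001]
```

```bash
python3 -m handwheel '[[-6,0,0,0,0,0,1],[-12,0,0,0,0,0,1],[-17,0,0,0,0,0,1],[-21,0,0,0,0,0,1],[-26,0,0,0,0,0,1],[-31,0,0,0,0,0,1],[-36,0,0,0,0,0,1],[-41,0,0,0,0,0,1],[-46,0,0,0,0,0,1],[-51,0,0,0,0,0,1],[-56,0,0,0,0,0,1],[-60,0,0,0,0,0,1]]'|sed -n '2p;4p'; python3 -m handwheel '[[-5,0,0,0,0,0,1],[-10,0,0,0,0,0,1],[-15,0,0,0,0,0,1],[-20,0,0,0,0,0,1],[-25,0,0,0,0,0,1],[-30,0,0,0,0,0,1],[-34,0,0,0,0,0,1],[-38,0,0,0,0,0,1],[-42,0,0,0,0,0,1],[-46,0,0,0,0,0,1],[-50,0,0,0,0,0,1],[-50,0,0,0,0,0,1]]'|sed -n '2p;4p'
python3 - <<'E'
from h import *
b=ctrl.get_image('side')[:,:,::-1]
crop('side',(240,135,370,245),'h4.png',6,b)
E
```

```text
position: [0.5087, 0.0357, 0.0135]
ft_force: [-4.2, 1.5, -0.6]
position: [0.5576, 0.0303, 0.0135]
ft_force: [-6.8, 0.9, 0.6]
```

View pics/h4.png

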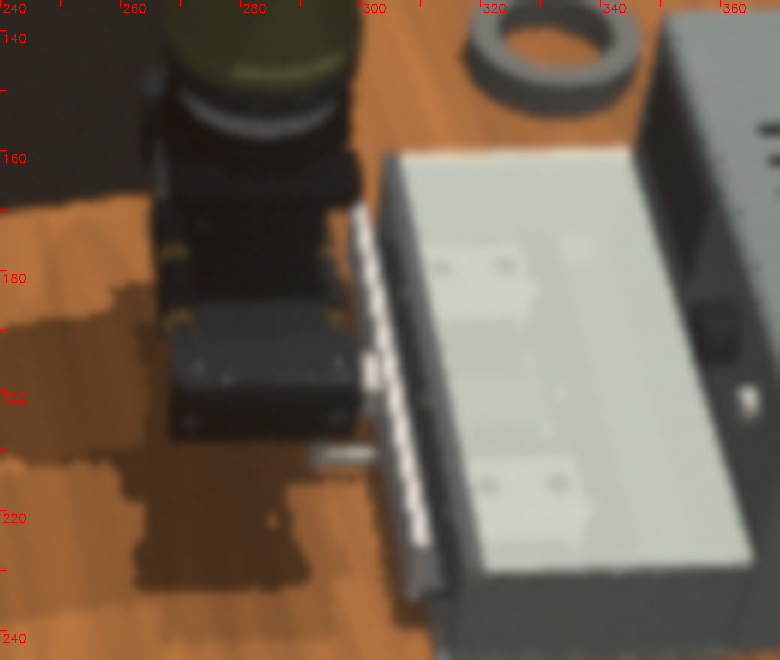

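```bash
python3 -m handwheel '[[-4,0,0,0,0,0,1],[-8,0,0,0,0,0,1],[-11,0,0,0,0,0,1],[-13,0,0,0,0,0,1],[-14,0,0,0,0,0,1],[-14,0,0,0,0,0,1]]'|sed -n '2p;4p'; python3 -m handwheel '[[-1,0,0,0,0,0,1],[-2,0,0,0,0,0,1],[-2,0,0,0,0,0,1]]'|sed -n '2p;4p';python3 -m handwheel '[[-1,0,0,0,0,0,1],[-1,0,0,0,0,0,1]]'|sed -n '2p;4p'; python3 -m handwheel '[[-1,0,0,0,0,0,1],[-1,0,0,0,0,0,1]]'|sed -n '2p;4p'
```

```text
position: [0.5713, 0.0288, 0.0136]
ft_force: [-7.1, 1.2, 1.7]
position: [0.5731, 0.0286, 0.0136]
ft_force: [-8.0, 2.2, 2.9]
position: [0.5749, 0.0283, 0.0136]
ft_force: [-4.4, 2.0, -1.3]
position: [0.5765, 0.0282, 0.0136]
ft_force: [-3.1, 2.3, -2.6]
```

```bash
for i in 1; do python3 -m handwheel '[[-1,0,0,0,0,0,1],[-1,0,0,0,0,0,1]]'|sed -n '2p;4p'; python3 -m handwheel '[[-1,0,0,0,0,0,1],[-1,0,0,0,0,0,1]]'|sed -n '2p;4p';done
python3 - <<'E'
from h import *
b=ctrl.get_image('side')[:,:,::-1]
crop('side',(250,135,380,245),'h5.png',6,b)
E
```

```text
position: [0.577, 0.0281, 0.0136]
ft_force: [-5.7, 1.2, -2.2]
position: [0.5779, 0.028, 0.0136]
ft_force: [-4.5, 1.5, -1.1]
```

View pics/h5.png

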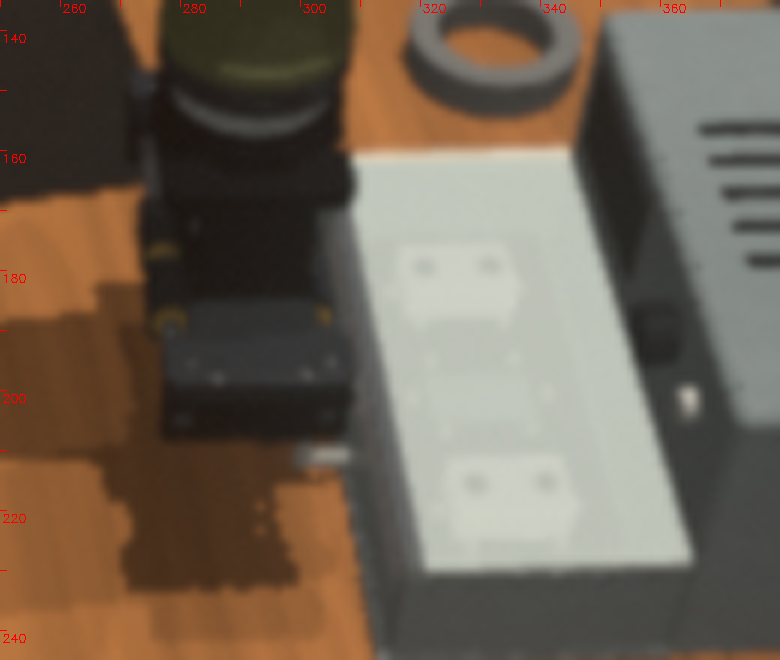

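```bash
python3 -m handwheel '[[-1,0,0,0,0,0,1],[-1,0,0,0,0,0,1]]'|sed -n '2p;4p'; python3 -m handwheel '[[-1,0,0,0,0,0,1],[-1,0,0,0,0,0,1]]'|sed -n '2p;4p'; python3 -m handwheel '[[-1,0,0,0,0,0,1],[-1,0,0,0,0,0,1]]'|sed -n '2p;4p'
```

```text
position: [0.5789, 0.0279, 0.0136]
ft_force: [-4.2, 1.3, -0.4]
position: [0.5799, 0.0278, 0.0136]
ft_force: [-5.0, 1.5, -1.6]
position: [0.5809, 0.0276, 0.0136]
ft_force: [-5.6, 1.1, -0.5]
```

```bash
python3 -m handwheel '[[-1,0,0,0,0,0,1],[-1,0,0,0,0,0,1]]'|sed -n '2p;4p'; python3 -m handwheel '[[-1,0,0,0,0,0,1],[-1,0,0,0,0,0,1]]'|sed -n '2p;4p'; python3 -m handwheel '[[-1,0,0,0,0,0,1],[-1,0,0,0,0,0,1]]'|sed -n '2p;4p'
```

```text
position: [0.5818, 0.0275, 0.0136]
ft_force: [-7.1, 2.4, -1.1]
position: [0.5819, 0.0276, 0.0136]
ft_force: [-8.6, 1.5, 2.2]
position: [0.5819, 0.0276, 0.0136]
ft_force: [-10.1, 0.6, 3.4]
```

```bash
python3 -m handwheel '[[-1,0,0,0,0,0,1],[-2,0,0,0,0,0,1],[-2,0,0,0,0,0,1]]'|sed -n '2p;4p'; python3 -m handwheel '[[-1,0,0,0,0,0,1],[-2,0,0,0,0,0,1],[-2,0,0,0,0,0,1]]'|sed -n '2p;4p'; python3 -m handwheel '[[-1,0,0,0,0,0,1],[-2,0,0,0,0,0,1],[-2,0,0,0,0,0,1],[-2,0,0,0,0,0,1]]'|sed -n '2p;4p'
```

```text
position: [0.582, 0.0275, 0.0136]
ft_force: [-17.0, 2.4, 8.9]
position: [0.582, 0.0275, 0.0136]
ft_force: [-20.5, 2.2, 13.1]
position: [0.5821, 0.0275, 0.0136]
ft_force: [-25.9, 3.5, 18.3]
```

It's firm against the stop at 26 N. Backing off slowly, then looking.

```bash
python3 -m handwheel '[[3,0,0,0,0,0,1],[6,0,0,0,0,0,1],[9,0,0,0,0,0,1],[12,0,0,0,0,0,1],[15,0,0,0,0,0,1],[20,0,0,0,0,0,1],[30,0,0,0,0,0,1],[45,0,0,0,0,0,1],[60,0,0,0,0,0,1],[80,0,0,0,0,0,1],[100,0,0,0,0,0,1],[100,0,0,0,0,0,1]]'|sed -n '1,4p';  python3 - <<'E'
from h import *
b=ctrl.get_image('side')[:,:,::-1]
crop('side',(250,135,380,245),'h6.png',6,b)
E
```

```text
time: 62.6
position: [0.489, 0.0382, 0.0137]
tool_rot: [-0.176, -3.136, -0.001]
ft_force: [1.5, -0.8, -0.8]
```

View pics/h6.png

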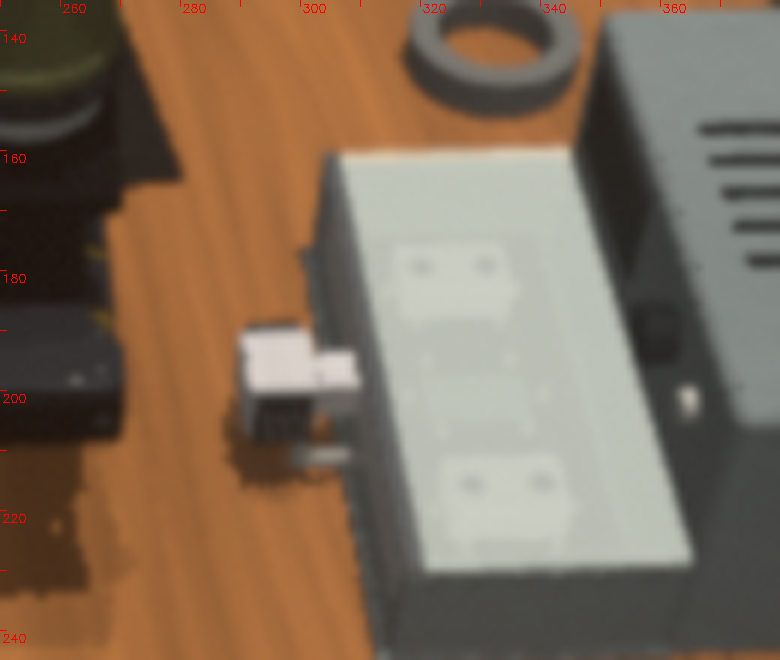

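```bash
python3 -m handwheel '[[20,0,-40,0,0,0,1],[20,0,-90,0,0,0,1],[20,0,-140,0,0,0,1],[20,60,-160,0,0,0,1],[20,120,-160,0,0,0,1],[20,180,-160,0,0,0,1],[20,240,-160,0,0,0,1],[20,300,-160,0,0,0,1],[20,300,-160,0,0,0,1],[20,300,-160,0,0,0,1],[20,300,-160,0,0,0,1],[20,300,-160,0,0,0,1]]'|sed -n '1,4p';  python3 - <<'E'
from h import *
np.set_printoptions(precision=4,suppress=True)
a=ctrl.get_image('top')[:,:,::-1];b=ctrl.get_image('side')[:,:,::-1]
cv2.imwrite('pics/top9.png',a);cv2.imwrite('pics/side9.png',b)
crop('top',(220,85,345,160),'i1.png',6,a)
crop('side',(280,150,380,250),'i2.png',6,b)
a0=cv2.imread('pics/top0.png');b0=cv2.imread('pics/side0.png')
for n,x,y,bx in(('top',a0,a,(258,125,290,155)),('side',b0,b,(284,184,312,215))):
    s=np.s_[bx[1]:bx[3],bx[0]:bx[2]]
    print(n,cv2.phaseCorrelate(x[s].mean(2),y[s].mean(2)))
E
```

```text
time: 64.15
position: [0.5054, 0.3367, 0.1742]
tool_rot: [0.181, 3.136, 0.001]
ft_force: [-0.5, -0.3, 0.9]
top ((0.013663845862357249, -0.01768289573771753), 0.9912771899179099)
side ((0.030135645546648604, 0.041464436088118006), 1.003799392446443)
```

View pics/i1.png

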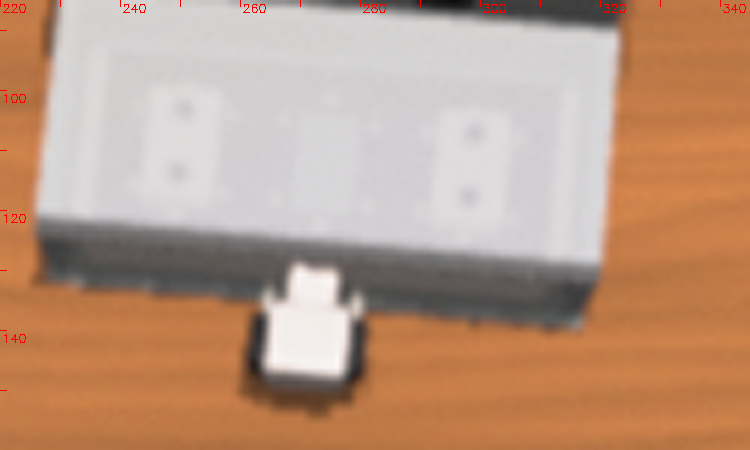

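View pics/i2.png

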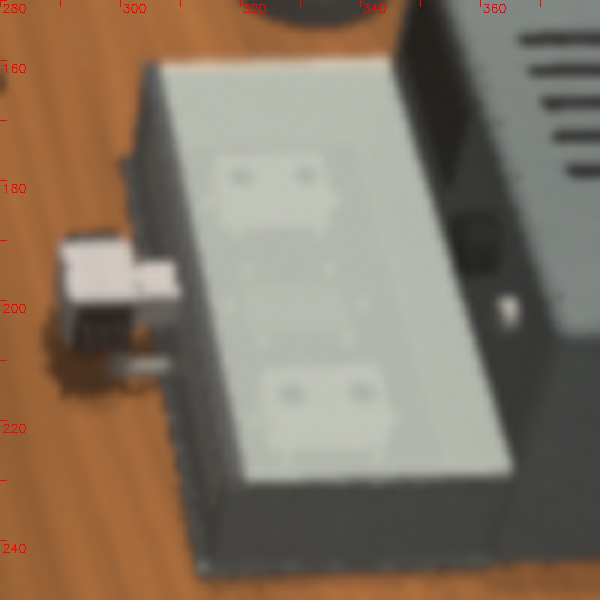

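View pics/top9.png

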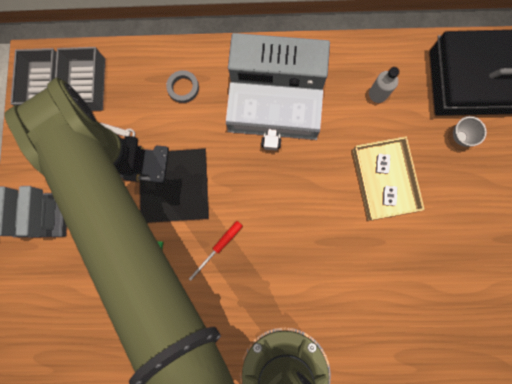

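The grip matches the start picture within 0.05 px in both views, so the tray is latched and both buttons are out. The blanks sit in the outer stations, at top (250,108) and (297,113), and both finished jaws are in the box. Handing in.

```bash
python3 -m handwheel '[[0,0,0,0,0,0,1],[0,0,0,0,0,0,1],[0,0,0,0,0,0,1],[0,0,0,0,0,0,1]]'|sed -n '1,4p'; python3 -c "
from bench import ctrl
print(ctrl.close_job())"
```

```text
time: 64.75
position: [0.5047, 0.3381, 0.1737]
tool_rot: [-0.177, -3.137, -0.0]
ft_force: [-0.2, 0.1, -0.3]
the job is handed in; nothing more can be done
None
```

I swapped the batch and handed the job in at about 65 s. I pinched both buttons and drew the tray out, and put the two finished jaws in the box. I laid the two blanks in the left and right stations, then pushed the tray home to the firm stop at about 26 N and let go.

**Last checks:**
- **Tray and buttons:** the grip matched the start pictures within 0.05 px in both views about 2 s after I let go, so the tray had stayed latched with both buttons out.
- **Jaws:** before the push, both blank centres measured within about 1 mm of their stations and flat. Through the cover afterwards both still sat in place, and both finished jaws lay in the box.

**What disagreed or went wrong:**
- **Tool height:** the reported tool z was about 33 mm too low. My first two pinches closed on air above the grip, and a gentle touch on the bench gave the correction. The reported x and y were right.
- **Knocked blank:** one blank was knocked about 24 mm during the run, so I measured it again before picking it up.
- **Push position:** the tray reached its stop about 2 mm beyond where I had worked out from the fingers' width. The force rise and the pictures confirmed it was home.

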